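# Snap the clamp ring shut on a capped dust port

## Robot

A 7-joint arm with a two-finger parallel gripper is mounted at the origin on a cart in front of the work surface, level with it; the furniture and walls round the work are solid. World frame = base frame: x ahead of the robot, y to its left, z up, the work surface at z = 0. Lengths are in m, angles in rad, forces in N, time in s.
With the tool pointing down it reaches from about 0.4 to 0.85 m from the base axis. Payload 10.4 kg.
Tool frame: the origin (TCP) lies midway between the tips of the shut fingers; the grasp point (between the pads) lies 19 mm behind it (r.hold_point_z is the distance from the TCP to the grasp point, in m); z points along the fingers, y is the line along which they close (so a half turn about z gives the same grasp; the last joint's range is limited). The gripper opens to 85 mm and grips with 20 to 120 N. Pads are 22 mm wide; open, the fingers measure 114 mm over their backs; the gripper's body (76 mm by 85 mm) begins 54 mm behind the grasp point. The pads swing forward as they close: fully open they stand 13 mm farther back than shut.
Start: joints at [-1.211, 0.332, -0.065, 1.46, 0.022, 1.35, -0.088], TCP at [0.233, 0.58, 0.231] pointing down, gripper open.
Joint ranges: [-2.6, 2.6], [-0.5, 2.12], [-1.47, 1.34], [0.16, 2.42], [-1.27, 4.41], [0.06, 2.06], [-2.6, 2.6]. Speed limits (rad/s): [2.22, 2.22, 2.79, 2.79, 3.14, 3.14, 3.14].

## Interface

Orientations are given as a unit quaternion [x, y, z, w].
In Python, from plant import sense, eyes, r gives the robot as it stands.
- The arm moves only by the tool arm_command, never from a script. Its argument "plan" is a list of rows, each an object of numbers: "dx", "dy", "dz": the shift along the world's x, y, z normalised to -1 to 1, where 1 is 0.06 m; "turn": the turn about the world's z normalised to -1 to 1, where 1 is 0.08 rad; "claw": the opening, from -1 (shut) to 1 (fully open). In form: [{"dx": .., "dy": .., "dz": .., "turn": .., "claw": ..}, ...]. A call has 1 to 5 rows; each row shifts and turns the commanded pose from where the row before left it; what a row does not reach is not made up. A row lasts 1/8 s, in which the tool goes at most 62.5 mm and 10.7 degrees, less where a joint would pass 70% of its speed; a pose out of reach is approached as far as the arm can. A call with a number of a shift or a turn outside -1 to 1 is refused whole. A call with a gripper value outside its range is refused whole. The fingers move at their own pace and stop on an object; "grip_force" is the grip in N (left out, the last holds). Time passes only in rows, so rows that do not move let the fingers close. It gives the time, the measured TCP pose, the force, the opening and the grip force at its end, in the units of the state.
- sense(): the state, without advancing time (a new reading comes with each control period).
- eyes.grab_frame(name): name is "scene" or "top"; returns (picture, depth): 384x512x3 uint8, red, green, blue; 384x512 float32, m along the optical axis (not along the pixel's ray), 0 where there is no reading.
- eyes.camera_params(name): a dict with "mtx" (3x3 intrinsics, pixels), "D" ([k1, k2, p1, p2, k3] as OpenCV has them; the pictures are not rectified), "view" (4x4, takes a point from world to camera coordinates). Camera axes: x right, y down, z forward; pixel columns grow to the right and rows downward; lengths in m; the calibration is good to about 2 mm. A picture is of the moment at which its call begins. camera_params takes no time and is no camera call.
- r.hand_in(): hands the job in; it is judged then, once.
The state is a dict: "clock": time; "q": joint angles; "qvel": joint speeds; "joint_torque": joint torques, N m; "tcp_pos": TCP position; "tcp_rot": TCP orientation; "ft_force": force on the tool from outside, world axes, zero at the start; "ft_torque": the same for the moment, N m; "finger_gap": finger opening in m; "finger_force": force on a finger pad.
Only numpy, scipy, OpenCV 4.12 (cv2) and the standard library are available. Lean on these libraries where they do the work, as an engineer would, in place of code of your own. Each camera call takes 0.05 s, during which the arm holds its last target. There are 200 camera calls.

## Task

The blue blanking cap is already on the leaning dust port, but the clamp ring round its joint still stands open. Take the orange-handled sprung pliers by their handles, put the jaws astride the clamp's two lugs and squeeze until the red catch snaps over and the clamp stays shut by itself. Then let the jaws spring open, draw the pliers off and lay them flat on the bench; work the clamp with the pliers only, never with the fingers, and leave the other things where they are.

Things in the scene. Friction and masses are not known exactly. Their poses are not given: they have to be found in the camera images.
- pliers_grip (a point): Point midway between the orange handles of the pliers, half-way up (10 mm above the bench), where to grip them: they balance here. x axis: along the pliers to the jaw tips; z: normal to the pliers, up as they lie. Handles here are 66 mm wide over all when open, 20 mm thick, 10 mm each; 33 mm over all when the clamp clicks. Grip across y.
- snap_pliers: Hinged pliers, dark jaws, orange handles, 175 mm long, 0.2 kg, lying flat. Origin under pliers_grip, same axes. Rivet 70 mm ahead (+x), jaw tips 142 mm ahead, handle ends 32 mm behind. A spring of 12 to 15 N at the handles holds them open: carry them with the handles held at about 60 mm, so that the jaws stay open. Jaws 12 mm thick.
- snap_pliers_arm (a joint): Hinge of the pliers, rad: 0 open (the spring's rest), grows as they close, stop at 0.5. The part of the jaws that should press the lugs lies 128 mm ahead of pliers_grip; there they stand 50 mm apart when open, 45 mm with the handles at 60 mm, 23 mm at 0.466.
- clamp_lugs (a point): Point midway between the clamp's two lugs while it is open: centre for the jaws. x axis: from the lugs to the pipe's axis 57 mm away, the way the jaws go on; y: the lugs' closing line; z: along the leaning pipe, 30 degrees from vertical, so the pliers must lie in the x-y plane of this frame. Lugs end in rolled bosses 10 mm thick, 28 mm tall in z, the ring begins 20 mm behind their centres. Red catch above.
- clamp_half (a joint): Swing of the clamp's moving half, rad: 0 open (bosses 35.5 mm over all), sprung open, needs about 8 N at the lugs. The catch drops in at 0.124 (23 mm over all); stop at 0.154. Let go once latched it rests at 0.122; not latched it springs back to 0. The reading is noisy by 0.01.
- dust_port: Fixed pipe stub bolted to the bench: grey foot 104 mm across, 50 mm light metal pipe that bends 30 degrees towards its -x side (the robot's), blue cap on top about 200 mm up. Origin: middle of the foot's underside, z up. The clamp ring (74 mm across) is about 34 mm to -x and 175 mm up and turns stiffly on the pipe, so its lugs stand roughly to +y, more or less to the front.
- tape_measure: Yellow tape measure, 65x70x35 mm; bystander. Origin under its centre.
- tin_screws: Round tin of screws, 75 mm across, 46 mm high; bystander. Origin under its centre.
- spray_can: White can with red cap, 65 mm across, 190 mm high, upright right of the port; bystander. Origin under its centre.
- screwdriver: Screwdriver with red handle, 202 mm long, lying in front of the port; bystander. Origin under its centre.
Things that resemble listed ones, but are neither listed nor needed, are in the scene too. Leave any yellow look-alike of the snap_pliers alone.

How it is judged:
By the outcome, as a careful person would: the job done as asked, in the order asked, and still so for the second after the job is handed in, with the robot touching nothing.
It also fails if it takes over 48 s, if anything falls off the work surface, if the arm or the gripper's body presses on something with over 40 N, if the wrist force passes 120 N, or if a joint passes its speed limit or range.

## Working session

There is one attempt and no reset: what is moved stays moved. The work goes in short steps, Python scripts to look and compute and a tool call to move; the robot and the scene stay as the last step left them, time stands still between calls to the robot, and variables do not carry over. Pictures are saved under pics/ and viewed, at most 10 in all, crops included, and the job is handed in when it is done.

Besides the shell and the picture viewer there is one more tool, called after "Call:" as name([rows], argument=value, ...), one row to a line, values as JSON. arm_command: Moves the arm, as the interface text tells. Scaled input: -1 to 1 covers 0.06 m each way for a shift and 0.08 rad each way for a turn. Its arguments: {"type":"object","properties":{"plan":{"type":"array"},"grip_force":{"type":"number"}},"required":["plan"]}

```bash
ls; mkdir -p pics; cat > h.py <<'E'
import numpy as np, cv2
from plant import sense, eyes, r
def look(n):
    p,d=eyes.grab_frame(n); np.savez('%s.npz'%n,p=p,d=d); return p,d
def load(n):
    z=np.load('%s.npz'%n); return z['p'],z['d']
def world(n,pts,d=None,z=None):
    """pixels -> world; depth at pixel (median 3x3) or intersect plane z"""
    c=eyes.camera_params(n); K=np.array(c['mtx'],float);D=np.array(c['D'],float);V=np.array(c['view'],float)
    u=cv2.undistortPoints(np.array(pts,float).reshape(-1,1,2),K,D).reshape(-1,2); R=V[:3,:3];t=V[:3,3];o=-R.T@t;out=[]
    for (a,b),p in zip(u,pts):
        ray=R.T@np.array([a,b,1])
        if z is not None: s=(z-o[2])/ray[2]
        else:
            x,y=int(round(p[0])),int(round(p[1])); w=d[y-1:y+2,x-1:x+2]; s=np.median(w[w>0]) if (w>0).any() else np.nan
        out.append(o+s*ray)
    return np.array(out)
def cloud(n,d):
    ys,xs=np.nonzero(d>0); c=eyes.camera_params(n); K=np.array(c['mtx'],float);D=np.array(c['D'],float);V=np.array(c['view'],float)
    u=cv2.undistortPoints(np.stack([xs,ys],1).astype(float).reshape(-1,1,2),K,D).reshape(-1,2); s=d[ys,xs]
    P=np.c_[u*s[:,None],s]; return (P-V[:3,3])@V[:3,:3],xs,ys
def pix(n,P):
    c=eyes.camera_params(n);V=np.array(c['view'],float)
    return cv2.projectPoints(np.array(P,float).reshape(-1,3),cv2.Rodrigues(V[:3,:3])[0],V[:3,3],np.array(c['mtx'],float),np.array(c['D'],float))[0].reshape(-1,2)
def save(name,p,crop=None,s=1):
    if crop: x0,y0,x1,y1=crop; p=p[y0:y1,x0:x1]
    p=cv2.resize(p,None,fx=s,fy=s,interpolation=cv2.INTER_CUBIC); cv2.imwrite('pics/'+name,p[:,:,::-1])
E
python3 - <<'E'
from h import *
a,_=look('scene'); b,_=look('top'); save('a.png',a,s=1.5); save('b.png',b,s=1.5)
s=sense(); print({k:np.round(v,3) for k,v in s.items()}); print(r.hold_point_z,[x for x in dir(r) if x[0]!='_'])
for n in('scene','top'): c=eyes.camera_params(n);V=np.array(c['view']);print(n,-V[:3,:3].T@V[:3,3],V[2,:3])
E
```

```text
pics
{'clock': np.float64(0.1), 'q': array([-1.211,  0.333, -0.065,  1.461,  0.022,  1.35 , -0.089]), 'qvel': array([-0.001, -0.002, -0.002, -0.001,  0.001,  0.001, -0.002]), 'joint_torque': array([ 2.0000e-03, -6.2674e+01,  4.9000e-02, -3.9243e+01,  1.6000e-02,
        7.0000e-03,  0.0000e+00]), 'tcp_pos': array([0.233, 0.579, 0.231]), 'tcp_rot': array([ 0.19 ,  0.982, -0.001, -0.   ]), 'ft_force': array([ 0.559, -0.195,  0.088]), 'ft_torque': array([-0.016,  0.04 ,  0.005]), 'finger_force': np.float64(0.0), 'finger_gap': np.float64(0.085)}
0.0187 ['Unreachable', 'hand_in', 'hold_point_z']
scene [ 0.08042768 -0.74873387  0.95678993] [ 0.39443351  0.59911025 -0.69677049]
top [ 0.36099048 -0.03301088  1.08482583] [ 0.17538353  0.00969073 -0.98445249]
```

View pics/a.png

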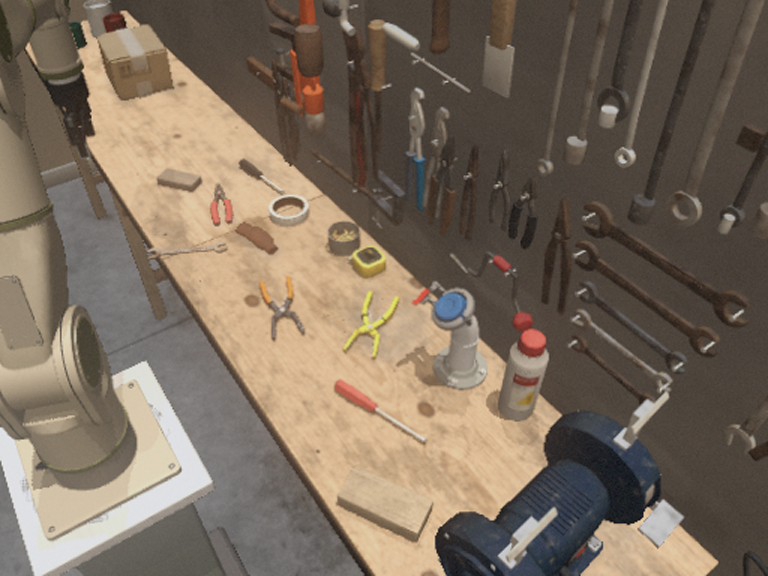

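View pics/b.png

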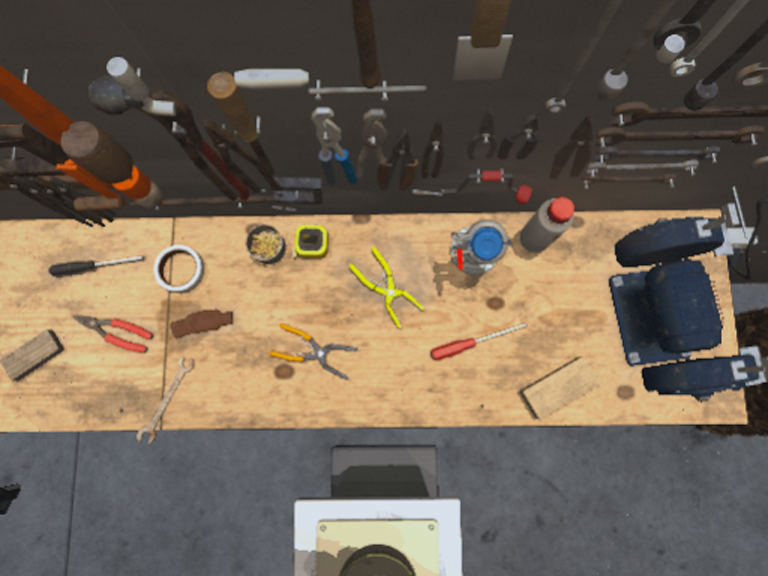

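```bash
python3 - <<'E'
from h import *
a,_=load('scene'); b,_=load('top')
R=lambda p,x0,y0,x1,y1:cv2.resize(p[y0:y1,x0:x1],(400,300),interpolation=cv2.INTER_CUBIC)
m=np.vstack([np.hstack([R(b,175,205,255,265),R(b,280,135,360,195)]),np.hstack([R(a,160,175,240,235),R(a,260,180,340,240)])])
save('c.png',m)
E
```

```text
(no output)
```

View pics/c.png

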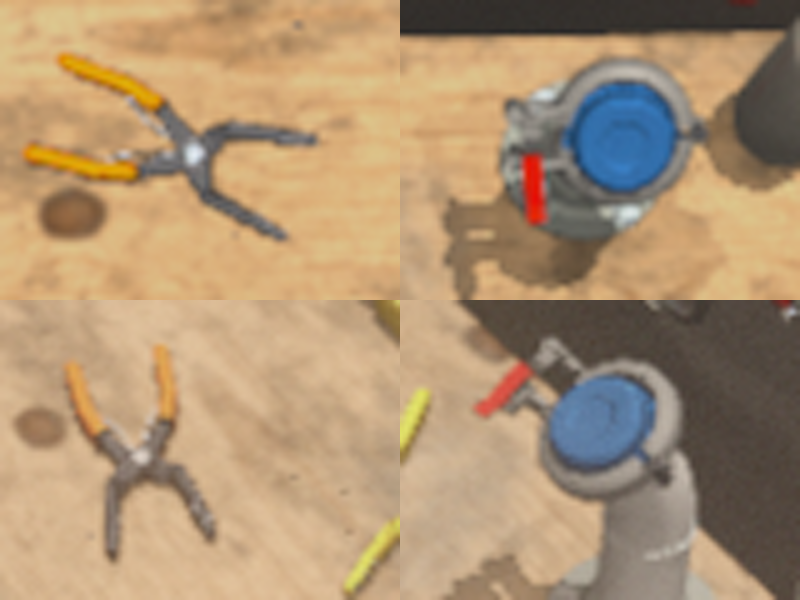

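```bash
python3 - <<'E'
from h import *
np.set_printoptions(precision=4,suppress=True)
b,d=load('top')
print('pliers z10',world('top',[(213.8,235.6),(237.6,233),(231.8,252.6),(187.4,217),(180.6,235.4)],z=.010))
print('depth',world('top',[(213.8,235.6),(237.6,233),(231.8,252.6),(187.4,217),(180.6,235.4)],d=d))
for n in('top','scene'):
    p,d=load(n); P,xs,ys=cloud(n,d); c=p[ys,xs].astype(int)
    port=(P[:,0]>.5)&(P[:,0]<.8)&(P[:,1]>-.4)&(P[:,1]<-.05)&(P[:,2]<.3)&(P[:,2]>.03)
    bl=port&(c[:,2]>c[:,0]+50)&(P[:,2]>.15); Q=P[bl]; m=Q.mean(0); u,s,v=np.linalg.svd(Q-m); print(n,'blue',bl.sum(),m,'normal',v[2]*np.sign(v[2,2]),Q.min(0),Q.max(0))
    rd=port&(c[:,0]>170)&(c[:,1]<90)&(P[:,1]>-.23); Q=P[rd]; print('red',rd.sum(),Q.min(0),Q.max(0)); 
    if len(Q):m=Q.mean(0);u,s,v=np.linalg.svd(Q-m);print(m,v[0])
    np.savez('cl_%s.npz'%n,P=P[port],c=c[port],xs=xs[port],ys=ys[port])
    lug=port&~bl&~rd&(P[:,2]>.13)
    for i in np.nonzero(lug&(P[:,1]>-.165))[0][::2]: print(xs[i],ys[i],P[i],c[i])
E
```

```text
pliers z10 [[0.4299 0.1093 0.01  ]
 [0.4368 0.0375 0.01  ]
 [0.3787 0.0549 0.01  ]
 [0.4872 0.1903 0.01  ]
 [0.4317 0.2095 0.01  ]]
depth [[ 0.4295  0.1084  0.0165]
 [ 0.4374  0.038   0.0021]
 [ 0.3789  0.0558 -0.0004]
 [ 0.4876  0.1909  0.0071]
 [ 0.4311  0.2076  0.0187]]
top blue 359 [ 0.6055 -0.1989  0.1894] normal [-0.3803  0.2062  0.9016] [ 0.5809 -0.2259  0.1651] [ 0.6322 -0.1725  0.2027]
red 44 [ 0.5652 -0.1577  0.1734] [ 0.5957 -0.1483  0.1941]
[ 0.581  -0.1529  0.1842] [-0.9027 -0.1355 -0.4083]
296 99 [ 0.7288 -0.1195  0.2999] [58 53 49]
306 99 [ 0.729  -0.1432  0.2985] [60 54 50]
309 99 [ 0.7285 -0.1501  0.2994] [58 53 49]
276 100 [ 0.7282 -0.0726  0.2974] [56 51 46]
279 100 [ 0.7275 -0.0796  0.2986] [57 52 47]
281 100 [ 0.7284 -0.0844  0.2967] [56 52 47]
288 100 [ 0.7274 -0.1008  0.2982] [56 50 46]
290 100 [ 0.7268 -0.1054  0.2993] [72 67 60]
297 100 [ 0.7289 -0.1224  0.2941] [57 51 47]
299 100 [ 0.7282 -0.127   0.2956] [57 51 46]
301 100 [ 0.7277 -0.1316  0.2963] [59 52 47]
303 100 [ 0.7268 -0.1361  0.2981] [58 53 47]
305 100 [ 0.7295 -0.1416  0.292 ] [58 52 47]
307 100 [
[... 28231 characters left out ...]
.1574  0.1792] [156  99  87]
283 200 [ 0.5853 -0.1604  0.1792] [136 126 115]
285 200 [ 0.5932 -0.1592  0.1736] [110  99  87]
274 201 [ 0.5656 -0.148   0.1766] [195 144 114]
278 201 [ 0.5728 -0.1554  0.1786] [212  91  74]
280 201 [ 0.5773 -0.1582  0.1783] [151 102  84]
282 201 [ 0.5787 -0.1645  0.1827] [124 114 103]
285 201 [ 0.6025 -0.1487  0.1558] [150 128 103]
274 202 [ 0.5634 -0.1509  0.1766] [184 151 119]
276 202 [ 0.566  -0.1558  0.1792] [210  95  77]
278 202 [ 0.5697 -0.1594  0.18  ] [194 123  99]
281 202 [ 0.58   -0.1592  0.1738] [158 136 111]
286 202 [ 0.6061 -0.149   0.1502] [183 156 125]
276 203 [ 0.5651 -0.1571  0.1771] [189 137 109]
287 203 [ 0.6041 -0.1555  0.153 ] [189 161 130]
```

```bash
python3 - <<'E'
from h import *
from scipy.optimize import least_squares
np.set_printoptions(precision=4,suppress=True)
C=[];L=[];G=[]
for n in('top','scene'):
    p,d=load(n); P,xs,ys=cloud(n,d); c=p[ys,xs].astype(int)
    ok=(P[:,0]>.5)&(P[:,0]<.70)&(P[:,1]>-.28)&(P[:,1]<-.1)&(P[:,2]<.25)
    P=P[ok];c=c[ok]
    sat=c.max(1)-c.min(1)
    foot=(P[:,2]>.006)&(P[:,2]<.03)&(sat<40)
    q=P[foot];
    if len(q):print(n,'foot',len(q),np.percentile(q,[2,50,98],axis=0).ravel())
    bl=(c[:,2]>c[:,0]+40)&(P[:,2]>.15);C.append(P[bl])
    pipe=(P[:,2]>.03)&(P[:,2]<.11)&(sat<45);
    G.append(P[pipe]); print('pipe',pipe.sum())
    lug=(P[:,2]>.13)&(P[:,1]>-.168)&(P[:,0]<.64)&(P[:,0]>.55); L.append(np.c_[P[lug],c[lug]])
for q in C: 
    m=np.median(q,0); print('cap',m, np.percentile(q,[2,98],axis=0).ravel())
q=np.vstack(C); m=q.mean(0);u,s,v=np.linalg.svd(q-m);k=abs((q-m)@v[2])<.006;q=q[k];m=q.mean(0);u,s,v=np.linalg.svd(q-m);print('plane both',m,v[2])
q=np.vstack(G)
# vertical cylinder fit of the lower pipe, z .04-.09
f=lambda t:np.hypot(q[:,0]-t[0],q[:,1]-t[1])-.025
k=q[:,2]<.09; q=q[k]; r_=least_squares(f,[.65,-.2],loss='soft_l1',f_scale=.002); print('pipe',len(q),r_.x,np.median(abs(r_.fun)))
np.savez('lug.npz',L=np.vstack(L),n0=len(L[0]))
for y0 in np.arange(.56,.64,.008): pass
E
```

```text
top foot 175 [ 0.594  -0.2426  0.0061  0.6104 -0.1965  0.0093  0.6873 -0.1608  0.0222]
pipe 9
scene foot 501 [ 0.5947 -0.2555  0.0063  0.6245 -0.2258  0.0098  0.6873 -0.165   0.0273]
pipe 333
cap [ 0.6055 -0.1988  0.1894] [ 0.5831 -0.2235  0.1742  0.6308 -0.1745  0.2006]
cap [ 0.605  -0.2038  0.1904] [ 0.5836 -0.2244  0.1805  0.6326 -0.18    0.2013]
plane both [ 0.6035 -0.2014  0.1903] [-0.4414  0.1226  0.8889]
pipe 256 [ 0.6116 -0.238 ] 0.00529562510532946
```

```bash
python3 - <<'E'
from h import *
zp=np.array([-.489,.104,.866]);zp/=np.linalg.norm(zp); A=np.array([.6045,-.2005,.190])
e1=np.array([0,1,0])-zp[1]*zp;e1/=np.linalg.norm(e1);e2=np.cross(zp,e1) # e2 ~ -x
ims=[]
for n in('top','scene'):
    p,d=load(n); P,xs,ys=cloud(n,d); c=p[ys,xs]
    Q=(P-A)@np.array([e1,e2,zp]).T
    ok=(abs(Q[:,0])<.1)&(abs(Q[:,1])<.075)&(abs(Q[:,2])<.04)&(P[:,0]<.69); Q=Q[ok];c=c[ok]
    for ax in((0,1),(0,2)):
        im=np.full((300,400,3),255,np.uint8)
        for g in range(-80,100,20): 
            cv2.line(im,(200+g*2,0),(200+g*2,300),(200,)*3 if g else (0,0,0),1); 
            if abs(g)<75: cv2.line(im,(0,150+g*2),(400,150+g*2),(200,)*3 if g else (0,0,0),1)
        for q,k in zip(Q,c): cv2.circle(im,(int(200+2000*q[ax[0]]),int(150-2000*q[ax[1]])),2,tuple(int(v) for v in k),-1)
        ims.append(im)
save('d.png',np.vstack([np.hstack(ims[:2]),np.hstack(ims[2:])]))
print(e1,e2)
E
```

```text
[ 0.05113878  0.99457672 -0.0905648 ] [-0.87076876  0.         -0.49169275]
```

View pics/d.png

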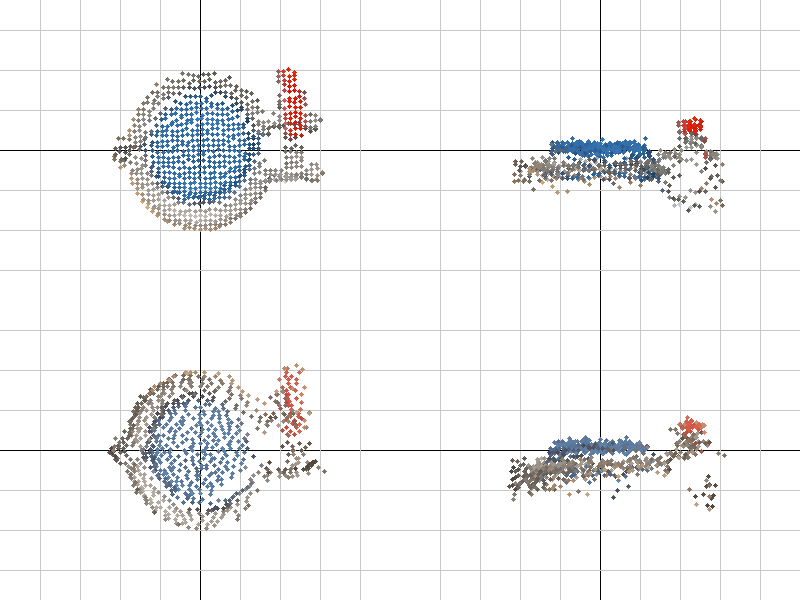

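Call:
arm_command([
  {"dx": 0.19, "dy": -0.355, "dz": -0.115, "turn": -1, "claw": 1},
  {"dx": 0.19, "dy": -0.355, "dz": -0.115, "turn": -1, "claw": 1},
  {"dx": 0.19, "dy": -0.355, "dz": -0.115, "turn": -1, "claw": 1},
  {"dx": 0.19, "dy": -0.355, "dz": -0.115, "turn": -1, "claw": 1},
  {"dx": 0.19, "dy": -0.355, "dz": -0.115, "turn": -1, "claw": 1},
], grip_force=30)

```text
clock: 0.72
tcp_pos: [0.2907, 0.4723, 0.1962]
tcp_rot: [0.383, 0.924, -0.0, -0.0]
ft_force: [-0.3, -0.9, -0.7]
finger_gap: 0.0855
finger_force: 0.0
```

Call:
arm_command([
  {"dx": 0.19, "dy": -0.355, "dz": -0.115, "turn": -1, "claw": 1},
  {"dx": 0.19, "dy": -0.355, "dz": -0.115, "turn": -1, "claw": 1},
  {"dx": 0.19, "dy": -0.355, "dz": -0.115, "turn": -1, "claw": 1},
  {"dx": 0.19, "dy": -0.355, "dz": -0.115, "turn": -1, "claw": 1},
  {"dx": 0.19, "dy": -0.355, "dz": -0.115, "turn": -1, "claw": 1},
])

```text
clock: 1.35
tcp_pos: [0.348, 0.3656, 0.1619]
tcp_rot: [0.559, 0.829, -0.0, 0.0]
ft_force: [0.2, 0.2, 0.5]
finger_gap: 0.0853
finger_force: 0.0
```

Call:
arm_command([
  {"dx": 0.19, "dy": -0.355, "dz": -0.115, "turn": -1, "claw": 1},
  {"dx": 0.19, "dy": -0.355, "dz": -0.115, "turn": -1, "claw": 1},
  {"dx": 0.19, "dy": -0.355, "dz": -0.115, "turn": -1, "claw": 1},
  {"dx": 0.19, "dy": -0.355, "dz": -0.115, "turn": -1, "claw": 1},
  {"dx": 0.19, "dy": -0.355, "dz": -0.115, "turn": -1, "claw": 1},
])

```text
clock: 1.98
tcp_pos: [0.4052, 0.2589, 0.1274]
tcp_rot: [0.713, 0.701, 0.0, 0.0]
ft_force: [-0.1, 0.4, 0.1]
finger_gap: 0.085
finger_force: 0.0
```

Call:
arm_command([
  {"dx": 0.195, "dy": -0.348, "dz": -0.25, "turn": -0.96, "claw": 1},
  {"dx": 0.195, "dy": -0.348, "dz": -0.25, "turn": -0.96, "claw": 1},
  {"dx": 0.195, "dy": -0.348, "dz": -0.25, "turn": -0.96, "claw": 1},
  {"dx": 0.195, "dy": -0.348, "dz": -0.25, "turn": -0.96, "claw": 1},
  {"dx": 0, "dy": 0, "dz": 0, "turn": 0, "claw": 1},
])

```text
clock: 2.6
tcp_pos: [0.4516, 0.1741, 0.0663]
tcp_rot: [0.812, 0.583, -0.001, 0.0]
ft_force: [-0.6, 0.2, 0.2]
finger_gap: 0.0855
finger_force: 0.0
```

```bash
python3 - <<'E'
from h import *
a,d=look('scene'); b,_=look('top'); s=sense(); print(np.round(s['tcp_pos'],4),np.round(s['tcp_rot'],4))
R=lambda p,x0,y0,x1,y1:cv2.resize(p[y0:y1,x0:x1],(400,300),interpolation=cv2.INTER_CUBIC)
save('e.png',np.hstack([R(b,165,195,265,270),R(a,150,165,250,240)]))
E
```

```text
[0.4513 0.1767 0.0675] [ 8.107e-01  5.855e-01 -2.000e-04 -0.000e+00]
```

View pics/e.png

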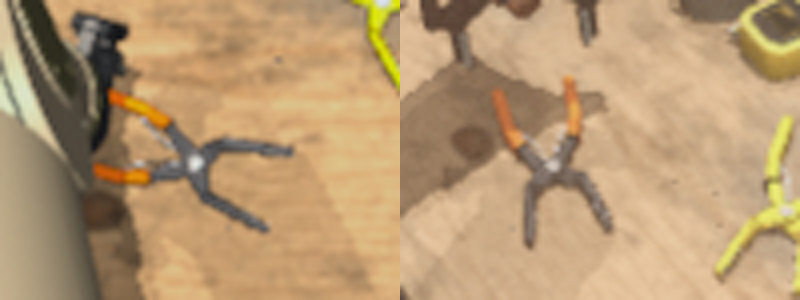

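Call:
arm_command([
  {"dx": 0.01, "dy": -0.02, "dz": -0.5, "turn": -0.05, "claw": 1},
  {"dx": 0, "dy": 0, "dz": -0.45, "turn": 0, "claw": 1},
  {"dx": 0, "dy": 0, "dz": -0.25, "turn": 0, "claw": 1},
  {"dx": 0, "dy": 0, "dz": 0, "turn": 0, "claw": 1},
])

```text
clock: 3.2
tcp_pos: [0.4514, 0.1758, -0.0046]
tcp_rot: [0.811, 0.584, -0.001, -0.0]
ft_force: [-0.5, -0.1, -0.2]
finger_gap: 0.0859
finger_force: 0.0
```

Call:
arm_command([
  {"dx": 0, "dy": 0, "dz": 0, "turn": 0, "claw": 0.47},
  {"dx": 0, "dy": 0, "dz": 0, "turn": 0, "claw": 0.47},
  {"dx": 0, "dy": 0, "dz": 0, "turn": 0, "claw": 0.47},
  {"dx": 0, "dy": 0, "dz": 0, "turn": 0, "claw": 0.47},
])

```text
clock: 3.7
tcp_pos: [0.4532, 0.1763, -0.0024]
tcp_rot: [0.812, 0.584, 0.002, 0.0]
ft_force: [-1.5, -1.8, 6.8]
finger_gap: 0.0632
finger_force: 13.5
```

Call:
arm_command([
  {"dx": 0, "dy": 0, "dz": 0.2, "turn": 0, "claw": 0.47},
  {"dx": 0, "dy": 0, "dz": 0.6, "turn": 0, "claw": 0.47},
  {"dx": 0, "dy": 0, "dz": 0.8, "turn": 0, "claw": 0.47},
  {"dx": 0, "dy": 0, "dz": 0.8, "turn": 0, "claw": 0.47},
  {"dx": 0, "dy": 0, "dz": 0.25, "turn": 0, "claw": 0.47},
])

```text
clock: 4.32
tcp_pos: [0.4531, 0.1761, 0.1586]
tcp_rot: [0.812, 0.584, 0.003, 0.0]
ft_force: [0.8, -0.1, -2.7]
finger_gap: 0.0631
finger_force: 11.2
```

Call:
arm_command([
  {"dx": 0.5, "dy": -0.3, "dz": 0, "turn": 0.85, "claw": 0.47},
  {"dx": 0.5, "dy": -0.3, "dz": 0, "turn": 0.85, "claw": 0.47},
  {"dx": 0.5, "dy": -0.3, "dz": 0, "turn": 0.85, "claw": 0.47},
  {"dx": 0.5, "dy": -0.3, "dz": 0, "turn": 0.85, "claw": 0.47},
  {"dx": 0.5, "dy": -0.3, "dz": 0, "turn": 0, "claw": 0.47},
])

```text
clock: 4.95
tcp_pos: [0.6022, 0.0849, 0.1543]
tcp_rot: [0.725, 0.689, -0.0, -0.0]
ft_force: [0.2, -0.8, -1.4]
finger_gap: 0.0628
finger_force: 11.2
```

```bash
python3 - <<'E'
from h import *
a,d=look('scene'); b,_=look('top'); s=sense(); print(np.round(s['tcp_pos'],4),np.round(s['tcp_rot'],4),s['finger_gap'],s['finger_force'])
R=lambda p,x0,y0,x1,y1:cv2.resize(p[y0:y1,x0:x1],(400,300),interpolation=cv2.INTER_CUBIC)
save('f.png',np.hstack([R(b,210,120,370,240),R(a,190,130,350,250)]))
E
```

```text
[0.6034 0.0822 0.1541] [ 0.7263  0.6874 -0.0009  0.0009] 0.06324121325183968 11.248980194795877
```

View pics/f.png

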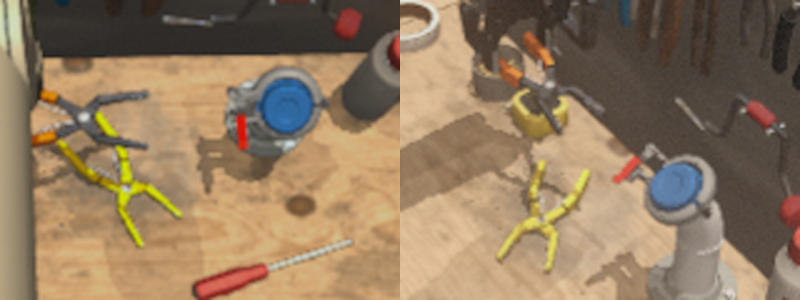

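```bash
cat > pl.py <<'E'
from h import *
def jaws(show=True):
    s=sense(); t=np.array(s['tcp_pos']); n=s['tcp_rot']; a=2*np.arctan2(n[1],n[0])-np.pi/2 # tool y angle
    x=np.array([np.sin(a),-np.cos(a)]); x=-x if x[1]>0 else x; y=np.array([-x[1],x[0]])
    out={}
    for nme in('top','scene'):
        p,d=load(nme); P,xs,ys=cloud(nme,d); q=P[:,:2]-t[:2]
        u=q@x; v=q@y; w=P[:,2]-t[2]
        k=(u>.045)&(u<.15)&(abs(v)<.05)&(abs(w-.0145)<.03)
        out[nme]=np.c_[u,v,w][k]*1000
    return t,x,y,out
E
python3 - <<'E'
from pl import *
np.set_printoptions(precision=1,suppress=True)
t,x,y,o=jaws(); print(t*1000,x*1000)
for n,Q in o.items():
    print(n,len(Q),'umax',np.sort(Q[:,0])[-6:])
    for lo,hi in((60,80),(80,100),(100,120),(120,133),(133,150)):
        q=Q[(Q[:,0]>lo)&(Q[:,0]<hi)]; L=q[q[:,1]<0];R=q[q[:,1]>=0]
        if len(L) and len(R): print(lo,'neg v %.1f..%.1f w %.1f'%(*np.percentile(L[:,1],[3,97]),np.percentile(L[:,2],80)),' pos v %.1f..%.1f w %.1f'%(*np.percentile(R[:,1],[3,97]),np.percentile(R[:,2],80)),len(L),len(R))
E
```

```text
[603.4  82.2 154.1] [ -55.  -998.5]
top 329 umax [137.5 137.7 137.8 137.9 139.9 140. ]
60 neg v -15.5..-0.4 w 19.5  pos v 1.8..20.8 w 19.5 40 45
80 neg v -23.2..-2.8 w 18.5  pos v 2.8..28.1 w 19.1 37 36
100 neg v -26.2..-17.7 w 18.4  pos v 22.0..32.4 w 19.1 31 30
120 neg v -27.5..-19.4 w 18.4  pos v 25.4..32.7 w 18.6 17 17
133 neg v -28.5..-22.1 w 16.1  pos v 29.0..33.3 w 16.7 9 6
scene 244 umax [134.5 135.  135.3 136.  136.1 136.4]
60 neg v -20.3..-1.1 w 18.9  pos v 0.3..17.1 w 17.2 29 31
80 neg v -27.7..-11.4 w 18.4  pos v 10.6..24.3 w 18.0 26 29
100 neg v -30.3..-21.1 w 19.0  pos v 18.5..27.5 w 19.1 21 26
120 neg v -31.1..-24.4 w 17.6  pos v 22.7..31.7 w 17.1 15 17
133 neg v -29.8..-26.6 w 15.1  pos v 24.6..30.8 w 16.4 5 5
```

Call:
arm_command([
  {"dx": 0.16, "dy": -0.4, "dz": 0, "turn": 0, "claw": 0.5},
  {"dx": 0.16, "dy": -0.4, "dz": 0, "turn": 0, "claw": 0.51},
  {"dx": 0, "dy": -0.2, "dz": 0, "turn": 0, "claw": 0.51},
  {"dx": 0, "dy": 0, "dz": 0, "turn": 0, "claw": 0.51},
])

```text
clock: 5.55
tcp_pos: [0.6204, 0.0251, 0.1546]
tcp_rot: [0.725, 0.688, -0.0, -0.0]
ft_force: [-0.2, 1.2, -1.8]
finger_gap: 0.0641
finger_force: 11.2
```

```bash
python3 - <<'E'
from pl import *
np.set_printoptions(precision=1,suppress=True)
a,d=look('scene'); b,_=look('top'); s=sense(); print(s['finger_gap'],s['finger_force'],s['ft_force'])
R=lambda p,x0,y0,x1,y1:cv2.resize(p[y0:y1,x0:x1],(400,300),interpolation=cv2.INTER_CUBIC)
save('g.png',np.hstack([R(b,250,130,338,196),R(a,236,170,324,236)]))
t,x,y,o=jaws(); print(t*1000,x*1000)
for n,Q in o.items():
    print(n,len(Q))
    for lo,hi in((60,80),(80,100),(100,120),(120,133),(133,150)):
        q=Q[(Q[:,0]>lo)&(Q[:,0]<hi)]; L=q[q[:,1]<0];R=q[q[:,1]>=0]
        if len(L) and len(R): print(lo,'neg v %.1f..%.1f w %.1f'%(*np.percentile(L[:,1],[3,97]),np.percentile(L[:,2],80)),' pos v %.1f..%.1f w %.1f'%(*np.percentile(R[:,1],[3,97]),np.percentile(R[:,2],80)),len(L),len(R))
E
```

```text
0.06421034963594993 11.156364919079351 [ 0.1 -0.5 -2.3]
[620.6  26.9 154.7] [ -50.  -998.7]
top 328
60 neg v -18.6..-0.9 w 18.1  pos v 0.2..18.4 w 18.3 46 39
80 neg v -25.3..-5.5 w 18.1  pos v 5.0..26.0 w 17.9 38 41
100 neg v -28.7..-20.3 w 18.3  pos v 20.0..29.9 w 18.4 30 27
120 neg v -30.6..-22.6 w 17.9  pos v 23.9..31.2 w 17.1 17 16
133 neg v -31.0..-26.3 w 14.9  pos v 27.8..32.8 w 17.4 6 6
scene 272
60 neg v -17.6..-0.5 w 18.9  pos v 0.9..15.4 w 18.1 27 24
80 neg v -26.6..-0.5 w 18.6  pos v 1.8..24.6 w 18.1 32 36
100 neg v -29.6..-21.8 w 19.3  pos v 19.1..30.3 w 18.0 22 31
120 neg v -31.7..-25.4 w 17.4  pos v 22.4..30.7 w 17.2 16 17
133 neg v -33.2..-26.5 w 15.8  pos v 26.3..31.5 w 17.0 7 9
```

View pics/g.png

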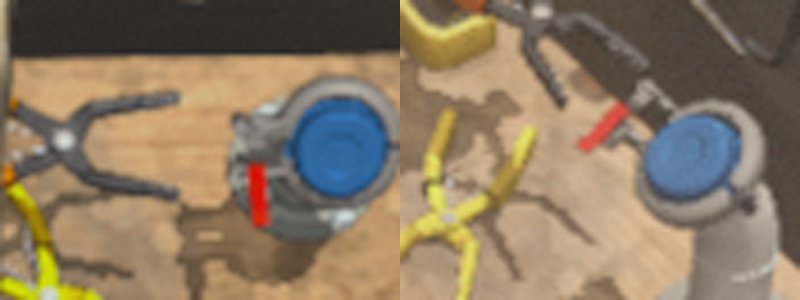

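```bash
python3 - <<'E'
from h import *
zp=np.array([-.489,.104,.866]);zp/=np.linalg.norm(zp); A=np.array([.6045,-.2005,.190])
e1=np.array([0,1,0])-zp[1]*zp;e1/=np.linalg.norm(e1);e2=np.cross(zp,e1)
for n in('top','scene'):
    p,d=load(n); P,xs,ys=cloud(n,d); c=p[ys,xs].astype(int)
    Q=(P-A)@np.array([e1,e2,zp]).T*1000
    k=(Q[:,0]>25)&(Q[:,0]<75)&(abs(Q[:,1])<45)&(Q[:,2]>-36)&(Q[:,2]<20)&(P[:,0]<.69); Q=Q[k];c=c[k]
    red=c[:,0]>c[:,1]+50
    print(n,'red',np.percentile(Q[red],[3,97],axis=0).round(0).tolist())
    for s in(1,-1):
        for e0,e3 in((30,42),(50,66)):
            q=Q[~red&(Q[:,0]>e0)&(Q[:,0]<e3)&(Q[:,1]*s>0)]
            print(s,e0,len(q),[ (int(z),len(w),np.percentile(w,[5,50,95],axis=0)[:,:2].round(1).T.tolist()) for z in(-30,-20,-10,-4) for w in [q[(q[:,2]>z)&(q[:,2]<=z+(10 if z<-10 else 6))]] if len(w)>2])
E
```

```text
top red [[42.0, 8.0, -2.0], [53.0, 39.0, 15.0]]
1 30 28 [(-30, 4, [[34.4, 37.9, 41.4], [8.8, 11.4, 12.2]]), (-20, 7, [[31.4, 34.3, 38.6], [7.7, 10.8, 17.4]]), (-10, 6, [[31.8, 38.2, 39.6], [10.8, 13.5, 17.7]]), (-4, 6, [[32.5, 35.9, 38.9], [11.1, 14.2, 20.1]])]
1 50 18 [(-30, 3, [[55.4, 57.8, 60.1], [9.9, 10.1, 13.8]]), (-20, 5, [[53.1, 57.9, 59.9], [9.6, 10.5, 13.8]]), (-10, 5, [[53.2, 55.3, 57.4], [10.1, 12.2, 17.1]]), (-4, 3, [[55.6, 57.8, 58.0], [11.6, 14.3, 17.0]])]
-1 30 28 [(-30, 6, [[33.0, 37.4, 40.1], [-18.1, -15.1, -13.7]]), (-20, 5, [[30.2, 32.6, 34.4], [-23.1, -17.9, -14.3]]), (-10, 10, [[30.1, 32.8, 39.4], [-18.0, -14.6, -7.5]]), (-4, 7, [[31.1, 35.4, 40.6], [-14.6, -12.3, -9.8]])]
-1 50 27 [(-30, 3, [[56.1, 58.4, 60.8], [-15.5, -14.7, -13.2]]), (-20, 4, [[51.0, 55.9, 60.7], [-15.2, -14.0, -11.8]]), (-10, 7, [[51.6, 58.5, 60.4], [-15.7, -13.7, -9.9]]), (-4, 8, [[51.8, 56.0, 57.7], [-14.7, -11.4, -7.4]])]
scene red [[41.0, 8.0, 3.0], [52.0, 40.0, 15.0]]
1 30 22 [(-10, 9, [[30.3, 34.7, 37.7], [10.2, 14.5, 18.1]]), (-4, 5, [[37.1, 40.2, 41.0], [13.1, 18.0, 28.0]])]
1 50 5 []
-1 30 14 [(-10, 8, [[30.3, 32.0, 38.6], [-14.5, -12.2, -6.5]]), (-4, 5, [[34.1, 38.1, 41.2], [-11.5, -9.4, -9.3]])]
-1 50 16 [(-30, 4, [[54.6, 56.1, 57.6], [-9.4, -7.3, -6.2]]), (-20, 4, [[52.0, 53.8, 58.3], [-8.7, -7.4, -6.1]]), (-4, 3, [[52.3, 59.0, 61.1], [-10.3, -8.5, -4.7]])]
```

Call:
arm_command([
  {"dx": 0.045, "dy": 0, "dz": -0.02, "turn": 0, "claw": 0.52},
  {"dx": 0, "dy": -0.15, "dz": 0, "turn": 0, "claw": 0.52},
  {"dx": -0.01, "dy": -0.15, "dz": 0, "turn": 0, "claw": 0.52},
  {"dx": -0.01, "dy": -0.1, "dz": 0, "turn": 0, "claw": 0.52},
  {"dx": 0, "dy": 0, "dz": 0, "turn": 0, "claw": 0.52},
])

```text
clock: 6.28
tcp_pos: [0.6224, 0.0006, 0.1537]
tcp_rot: [0.725, 0.688, -0.0, 0.0]
ft_force: [0.4, 0.8, -2.0]
finger_gap: 0.0651
finger_force: 11.1
```

Call:
arm_command([
  {"dx": -0.01, "dy": -0.1, "dz": 0, "turn": 0, "claw": 0.52},
  {"dx": 0, "dy": 0, "dz": 0, "turn": 0, "claw": 0.52},
])

```text
clock: 6.52
tcp_pos: [0.6219, -0.005, 0.1537]
tcp_rot: [0.725, 0.689, -0.0, 0.0]
ft_force: [-0.2, -0.6, -2.1]
finger_gap: 0.0645
finger_force: 11.1
```

Call:
arm_command([
  {"dx": 0, "dy": -0.07, "dz": 0, "turn": 0, "claw": 0.52},
  {"dx": -0.01, "dy": -0.07, "dz": 0, "turn": 0, "claw": 0.52},
  {"dx": 0, "dy": 0, "dz": 0, "turn": 0, "claw": 0.52},
])

```text
clock: 6.9
tcp_pos: [0.6213, -0.0135, 0.1536]
tcp_rot: [0.725, 0.689, -0.0, 0.0]
ft_force: [0.4, -0.1, -1.2]
finger_gap: 0.0649
finger_force: 11.1
```

Call:
arm_command([
  {"dx": 0, "dy": -0.07, "dz": 0, "turn": 0, "claw": 0.52},
  {"dx": 0, "dy": -0.05, "dz": 0, "turn": 0, "claw": 0.52},
  {"dx": 0, "dy": 0, "dz": 0, "turn": 0, "claw": 0.52},
])

```text
clock: 7.28
tcp_pos: [0.6213, -0.0205, 0.1537]
tcp_rot: [0.725, 0.689, 0.0, 0.0]
ft_force: [0.6, -0.6, -2.0]
finger_gap: 0.0647
finger_force: 11.1
```

```bash
python3 - <<'E'
from pl import *
a,d=look('scene'); b,_=look('top'); s=sense(); print(s['finger_gap'],s['finger_force'],s['ft_force'],s['tcp_pos'])
R=lambda p,x0,y0,x1,y1:cv2.resize(p[y0:y1,x0:x1],(400,300),interpolation=cv2.INTER_CUBIC)
save('i.png',np.hstack([R(b,260,130,340,190),R(a,260,180,340,240)]))
E
```

```text
0.06496195471435484 11.109273447655141 [-0.21137097  0.50170651 -2.54947252] [ 0.62134356 -0.02000602  0.15362678]
```

View pics/i.png

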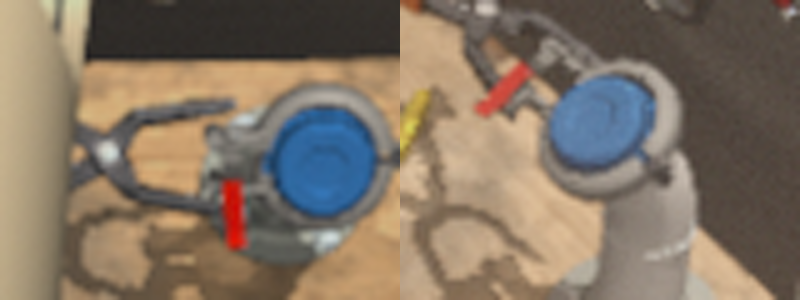

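Call:
arm_command([
  {"dx": 0, "dy": 0, "dz": 0.01, "turn": 0, "claw": 0.4},
  {"dx": 0, "dy": 0, "dz": 0, "turn": 0, "claw": 0.35},
  {"dx": 0, "dy": 0, "dz": 0.01, "turn": 0, "claw": 0.3},
  {"dx": 0, "dy": 0, "dz": 0, "turn": 0, "claw": 0.3},
], grip_force=60)

```text
clock: 7.88
tcp_pos: [0.6213, -0.02, 0.1548]
tcp_rot: [0.725, 0.689, -0.0, -0.0]
ft_force: [-0.6, 0.9, -2.8]
finger_gap: 0.0555
finger_force: 14.8
```

Call:
arm_command([
  {"dx": 0, "dy": 0, "dz": 0.01, "turn": 0, "claw": 0.25},
  {"dx": 0, "dy": 0, "dz": 0.01, "turn": 0, "claw": 0.2},
  {"dx": 0, "dy": 0, "dz": 0, "turn": 0, "claw": 0.2},
])

```text
clock: 8.25
tcp_pos: [0.6215, -0.02, 0.1561]
tcp_rot: [0.725, 0.689, 0.0, 0.0]
ft_force: [-0.2, 0.5, -2.8]
finger_gap: 0.0513
finger_force: 15.3
```

Call:
arm_command([
  {"dx": 0, "dy": 0, "dz": 0.01, "turn": 0, "claw": 0.15},
  {"dx": 0, "dy": 0, "dz": 0.01, "turn": 0, "claw": 0.1},
  {"dx": 0, "dy": 0, "dz": 0, "turn": 0, "claw": 0.1},
])

```text
clock: 8.62
tcp_pos: [0.6213, -0.0201, 0.1573]
tcp_rot: [0.725, 0.689, 0.0, 0.0]
ft_force: [-0.3, -0.3, -2.9]
finger_gap: 0.0471
finger_force: 15.6
```

Call:
arm_command([
  {"dx": 0, "dy": 0, "dz": 0.01, "turn": 0, "claw": 0.05},
  {"dx": 0, "dy": 0, "dz": 0.01, "turn": 0, "claw": 0.0},
  {"dx": 0, "dy": 0, "dz": 0, "turn": 0, "claw": 0.0},
])

```text
clock: 9.0
tcp_pos: [0.6214, -0.0202, 0.1585]
tcp_rot: [0.725, 0.689, 0.0, 0.0]
ft_force: [-0.3, -0.6, -3.2]
finger_gap: 0.0432
finger_force: 15.4
```

```bash
cat > lugs.py <<'E'
from h import *
zp=np.array([-.489,.104,.866]);zp/=np.linalg.norm(zp); A=np.array([.6045,-.2005,.190])
e1=np.array([0,1,0])-zp[1]*zp;e1/=np.linalg.norm(e1);e2=np.cross(zp,e1)
def plot(name):
    ims=[]
    for n in('top','scene'):
        p,d=look(n); P,xs,ys=cloud(n,d); c=p[ys,xs]
        Q=(P-A)@np.array([e1,e2,zp]).T
        ok=(abs(Q[:,0])<.1)&(abs(Q[:,1])<.075)&(abs(Q[:,2])<.04)&(P[:,0]<.69); Q=Q[ok];c=c[ok]
        im=np.full((300,400,3),255,np.uint8)
        for g in range(-80,100,20):
            cv2.line(im,(200+g*2,0),(200+g*2,300),(200,)*3 if g else (0,0,0),1)
            if abs(g)<75: cv2.line(im,(0,150+g*2),(400,150+g*2),(200,)*3 if g else (0,0,0),1)
        for q,k in zip(Q,c): cv2.circle(im,(int(200+2000*q[0]),int(150-2000*q[1])),2,tuple(int(v) for v in k),-1)
        x=cv2.resize(p[130:190,260:340] if n=='top' else p[180:240,260:340],(400,300),interpolation=cv2.INTER_CUBIC)
        ims.append(np.hstack([x,im]))
    save(name,np.vstack(ims))
def red():
    o=[]
    for n in('top','scene'):
        p,d=look(n); P,xs,ys=cloud(n,d); c=p[ys,xs].astype(int)
        Q=(P-A)@np.array([e1,e2,zp]).T*1000
        k=(Q[:,0]>25)&(Q[:,0]<75)&(abs(Q[:,1])<60)&(abs(Q[:,2])<35)&(c[:,0]>c[:,1]+50)
        o.append((n,int(k.sum()),np.percentile(Q[k],[3,50,97],axis=0).round(1).tolist()))
    return o
E
python3 - <<'E'
from lugs import *
for x in red(): print(x)
s=sense();print(s['ft_force'],s['ft_torque'],s['finger_gap'])
E
```

```text
('top', 64, [[42.1, 5.5, -3.9], [47.3, 22.2, 11.2], [52.7, 39.4, 14.6]])
('scene', 54, [[40.8, 5.8, -4.4], [47.5, 21.2, 11.9], [55.3, 37.9, 17.0]])
[ 0.24467831 -0.28826397 -3.23511211] [ 0.08679604  0.13377453 -0.08971738] 0.04326785376416514
```

```bash
python3 - <<'E'
from pl import *
from lugs import *
plot('k.png')
np.set_printoptions(precision=1,suppress=True)
t,x,y,o=jaws(); print(t*1000,x*1000)
for n,Q in o.items():
    print(n,len(Q))
    for lo,hi in((60,80),(80,100),(100,113),(113,125),(125,140)):
        q=Q[(Q[:,0]>lo)&(Q[:,0]<hi)]; L=q[q[:,1]<0];R=q[q[:,1]>=0]
        if len(L) and len(R): print(lo,'neg v %.1f..%.1f w %.1f'%(*np.percentile(L[:,1],[3,97]),np.percentile(L[:,2],80)),' pos v %.1f..%.1f w %.1f'%(*np.percentile(R[:,1],[3,97]),np.percentile(R[:,2],80)),len(L),len(R))
E
```

```text
[621.3 -20.1 158.4] [ -51.2 -998.7]
top 433
60 neg v -12.8..-0.2 w 10.1  pos v 0.4..13.3 w 10.0 40 35
80 neg v -21.8..-1.9 w 8.8  pos v 3.4..22.0 w 7.0 40 36
100 neg v -21.7..-13.0 w 7.1  pos v 14.1..22.0 w 7.4 20 20
113 neg v -21.5..-5.2 w 16.0  pos v 3.7..23.1 w 29.9 20 25
125 neg v -48.7..-1.7 w 33.0  pos v 0.0..20.5 w 36.9 98 30
scene 363
60 neg v -13.6..-0.7 w 9.7  pos v 0.8..12.8 w 10.8 29 18
80 neg v -22.5..-3.6 w 9.2  pos v 0.9..21.7 w 7.3 35 47
100 neg v -22.5..-16.5 w 7.7  pos v 13.1..15.2 w 6.7 14 3
113 neg v -6.4..-6.4 w 9.2  pos v 4.3..14.8 w 30.4 1 10
125 neg v -46.1..-1.0 w 32.4  pos v 0.2..16.2 w 33.9 95 22
```

View pics/k.png

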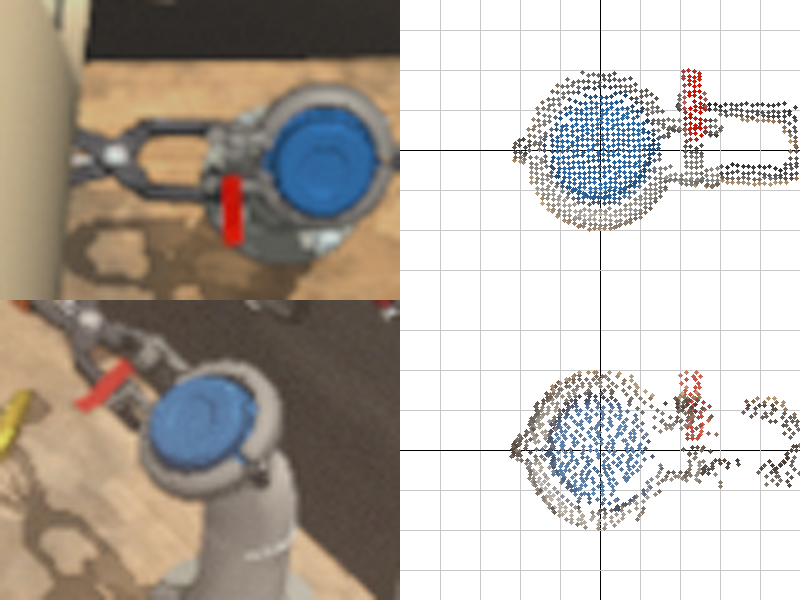

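Call:
arm_command([
  {"dx": 0, "dy": 0, "dz": -0.03, "turn": 0, "claw": 0.15},
  {"dx": 0, "dy": 0, "dz": -0.03, "turn": 0, "claw": 0.3},
  {"dx": 0, "dy": 0, "dz": -0.02, "turn": 0, "claw": 0.45},
  {"dx": 0, "dy": 0, "dz": 0, "turn": 0, "claw": 0.5},
  {"dx": 0, "dy": 0, "dz": 0, "turn": 0, "claw": 0.5},
])

```text
clock: 9.82
tcp_pos: [0.6214, -0.02, 0.1537]
tcp_rot: [0.725, 0.689, 0.0, 0.0]
ft_force: [-0.7, -0.5, -2.3]
finger_gap: 0.064
finger_force: 11.1
```

```bash
cat > m.py <<'E'
from pl import *
look('top');look('scene')
s=sense();print('gap %.4f F %.1f'%(s['finger_gap'],s['finger_force']),np.round(s['ft_force'],1))
t,x,y,o=jaws(); print((t*1000).round(1),x.round(3))
for n,Q in o.items():
    for lo,hi in((60,76),(80,100),(100,113)):
        q=Q[(Q[:,0]>lo)&(Q[:,0]<hi)&(Q[:,2]<25)]; L=q[q[:,1]<0];R=q[q[:,1]>=0]
        if len(L)>2 and len(R)>2: print(n,lo,'front v %.1f..%.1f w %.1f'%(*np.percentile(L[:,1],[3,97]),np.percentile(L[:,2],80)),' back v %.1f..%.1f w %.1f'%(*np.percentile(R[:,1],[3,97]),np.percentile(R[:,2],80)), 'ztop %.1f'%(t[2]*1000+np.percentile(q[:,2],80)))
E
python3 m.py
```

```text
gap 0.0641 F 11.1 [ 0.1  0.1 -1.5]
[621.4 -20.  153.7] [-0.051 -0.999]
top 60 front v -15.9..-0.7 w 15.8  back v 0.2..15.0 w 16.8 ztop 170.4
top 80 front v -26.4..-7.0 w 15.1  back v 10.1..26.0 w 15.1 ztop 168.8
top 100 front v -28.6..-20.1 w 14.2  back v 19.9..26.6 w 14.4 ztop 168.2
scene 60 front v -17.1..-1.2 w 16.2  back v 1.3..14.5 w 17.1 ztop 170.5
scene 80 front v -27.2..-5.8 w 15.4  back v 8.1..25.0 w 14.1 ztop 168.7
scene 100 front v -29.6..-20.0 w 14.1  back v 20.2..28.7 w 15.6 ztop 168.7
```

Call:
arm_command([
  {"dx": 0, "dy": 0, "dz": 0.04, "turn": 0, "claw": 0.5},
  {"dx": 0, "dy": 0, "dz": 0.04, "turn": 0, "claw": 0.48},
  {"dx": 0, "dy": 0, "dz": 0.02, "turn": 0, "claw": 0.44},
  {"dx": 0, "dy": 0, "dz": 0.02, "turn": 0, "claw": 0.38},
  {"dx": 0, "dy": 0, "dz": 0.02, "turn": 0, "claw": 0.32},
])

```text
clock: 10.55
tcp_pos: [0.6214, -0.02, 0.1621]
tcp_rot: [0.725, 0.689, 0.0, 0.0]
ft_force: [1.5, -0.3, -3.0]
finger_gap: 0.0566
finger_force: 14.7
```

Call:
arm_command([
  {"dx": 0, "dy": 0, "dz": 0.02, "turn": 0, "claw": 0.26},
  {"dx": 0, "dy": 0, "dz": 0.02, "turn": 0, "claw": 0.2},
  {"dx": 0, "dy": 0, "dz": 0, "turn": 0, "claw": 0.2},
])

```text
clock: 10.92
tcp_pos: [0.6214, -0.0201, 0.1645]
tcp_rot: [0.725, 0.689, 0.0, 0.0]
ft_force: [1.2, -0.1, -2.9]
finger_gap: 0.0511
finger_force: 16.4
```

```bash
python3 m.py; python3 -c "
from lugs import *
for x in red(): print(x)"
```

```text
gap 0.0513 F 16.4 [ 0.1 -0.4 -2.8]
[621.4 -20.1 164.4] [-0.051 -0.999]
top 60 front v -13.3..-1.2 w 10.0  back v 0.6..12.6 w 11.0 ztop 175.4
top 80 front v -23.4..-3.0 w 8.7  back v 5.9..22.5 w 7.1 ztop 172.6
top 100 front v -24.8..-16.0 w 7.1  back v 16.2..23.3 w 6.0 ztop 171.4
scene 60 front v -14.7..-1.7 w 10.6  back v 0.5..12.3 w 11.0 ztop 175.3
scene 80 front v -24.2..-5.1 w 9.0  back v 1.2..23.1 w 7.3 ztop 172.5
scene 100 front v -25.2..-17.4 w 6.0  back v 16.4..24.7 w 6.3 ztop 170.6
('top', 62, [[42.0, 5.8, -4.5], [47.3, 21.6, 11.6], [52.7, 39.6, 15.0]])
('scene', 55, [[40.6, 4.6, -5.0], [46.5, 20.2, 11.7], [66.3, 37.8, 15.5]])
```

Call:
arm_command([
  {"dx": 0, "dy": 0, "dz": -0.05, "turn": 0, "claw": 0.3},
  {"dx": 0, "dy": 0, "dz": -0.03, "turn": 0, "claw": 0.45},
  {"dx": 0, "dy": 0, "dz": 0, "turn": 0, "claw": 0.51},
  {"dx": 0, "dy": 0, "dz": 0, "turn": 0, "claw": 0.51},
])

```text
clock: 11.62
tcp_pos: [0.6214, -0.0202, 0.1597]
tcp_rot: [0.725, 0.689, 0.0, 0.0]
ft_force: [-0.4, 1.0, -2.0]
finger_gap: 0.0644
finger_force: 11.1
```

```bash
python3 m.py
```

```text
gap 0.0646 F 11.1 [ 0.5  0.3 -2.3]
[621.4 -20.1 159.7] [-0.051 -0.999]
top 60 front v -15.3..-1.2 w 14.9  back v 0.9..15.4 w 15.5 ztop 174.9
top 80 front v -26.6..-8.9 w 13.9  back v 9.1..25.0 w 13.0 ztop 173.2
top 100 front v -28.9..-21.1 w 12.0  back v 19.6..28.9 w 11.7 ztop 171.7
scene 60 front v -15.0..-0.8 w 16.6  back v 1.4..13.8 w 15.2 ztop 176.0
scene 80 front v -28.3..-9.6 w 13.5  back v 4.3..24.6 w 13.4 ztop 173.2
scene 100 front v -29.9..-20.2 w 13.4  back v 18.6..26.5 w 13.7 ztop 173.4
```

Call:
arm_command([
  {"dx": -0.01, "dy": 0, "dz": 0.04, "turn": 0, "claw": 0.52},
  {"dx": 0, "dy": 0, "dz": 0.04, "turn": 0, "claw": 0.51},
  {"dx": 0, "dy": 0, "dz": 0.02, "turn": 0, "claw": 0.47},
  {"dx": 0, "dy": 0, "dz": 0.03, "turn": 0, "claw": 0.41},
  {"dx": 0, "dy": 0, "dz": 0.03, "turn": 0, "claw": 0.35},
])

```text
clock: 12.35
tcp_pos: [0.6208, -0.02, 0.1693]
tcp_rot: [0.725, 0.689, 0.0, 0.0]
ft_force: [0.2, -0.2, -3.6]
finger_gap: 0.0579
finger_force: 13.6
```

```bash
python3 m.py
```

```text
gap 0.0577 F 13.7 [-0.2 -0.3 -3.4]
[620.8 -20.  169.4] [-0.051 -0.999]
top 60 front v -14.0..-2.2 w 10.0  back v 0.1..13.8 w 10.9 ztop 179.9
top 80 front v -25.6..-6.9 w 7.9  back v 6.6..24.5 w 7.0 ztop 176.9
top 100 front v -27.4..-18.4 w 4.8  back v 17.7..25.6 w 5.6 ztop 174.8
scene 60 front v -15.9..-1.8 w 10.7  back v 0.5..14.2 w 11.1 ztop 180.4
scene 80 front v -26.7..-5.2 w 7.8  back v 2.1..23.2 w 6.7 ztop 177.0
scene 100 front v -27.7..-21.8 w 5.7  back v 17.5..25.6 w 7.5 ztop 176.4
```

Call:
arm_command([
  {"dx": 0, "dy": 0, "dz": -0.06, "turn": 0, "claw": 0.46},
  {"dx": 0, "dy": 0, "dz": -0.06, "turn": 0, "claw": 0.51},
  {"dx": 0, "dy": 0, "dz": -0.04, "turn": 0, "claw": 0.51},
  {"dx": 0, "dy": 0.2, "dz": 0, "turn": 0, "claw": 0.51},
  {"dx": 0, "dy": 0.4, "dz": 0, "turn": 0, "claw": 0.5},
])

```text
clock: 13.08
tcp_pos: [0.6208, 0.0161, 0.1598]
tcp_rot: [0.726, 0.688, 0.0, 0.0]
ft_force: [-0.2, 1.0, -1.6]
finger_gap: 0.0647
finger_force: 11.1
```

Call:
arm_command([
  {"dx": -0.3, "dy": 0.6, "dz": 0, "turn": 0, "claw": 0.5},
  {"dx": -0.7, "dy": 0.7, "dz": 0, "turn": 0, "claw": 0.5},
  {"dx": -0.8, "dy": 0.7, "dz": 0, "turn": 0, "claw": 0.5},
  {"dx": -0.8, "dy": 0.6, "dz": 0, "turn": 0, "claw": 0.5},
  {"dx": -0.57, "dy": 0.46, "dz": -0.5, "turn": 0, "claw": 0.5},
])

```text
clock: 13.7
tcp_pos: [0.4306, 0.2021, 0.1314]
tcp_rot: [0.724, 0.69, 0.003, -0.0]
ft_force: [0.3, 1.3, -2.5]
finger_gap: 0.0644
finger_force: 11.1
```

```bash
python3 m.py
```

```text
gap 0.0645 F 11.1 [-1.  -0.3 -2.6]
[426.3 202.2 127.4] [-0.044 -0.999]
top 60 front v -11.2..-2.2 w 14.5  back v 0.3..19.4 w 15.9 ztop 142.5
top 80 front v -22.4..-4.5 w 12.5  back v 6.5..30.5 w 12.1 ztop 139.9
top 100 front v -24.5..-16.7 w 10.4  back v 24.1..31.2 w 11.4 ztop 138.8
scene 60 front v -17.5..-1.8 w 9.8  back v 0.3..14.2 w 9.4 ztop 137.1
scene 80 front v -27.3..-8.9 w 7.7  back v 6.2..24.2 w 6.0 ztop 134.6
scene 100 front v -29.9..-21.2 w 5.8  back v 18.7..28.4 w 5.6 ztop 133.0
```

Call:
arm_command([
  {"dx": 0, "dy": 0, "dz": -0.7, "turn": 0, "claw": 0.5},
  {"dx": 0, "dy": 0, "dz": -0.7, "turn": 0, "claw": 0.5},
  {"dx": 0, "dy": 0, "dz": -0.45, "turn": 0, "claw": 0.5},
  {"dx": 0, "dy": 0, "dz": -0.27, "turn": 0, "claw": 0.5},
  {"dx": 0, "dy": 0, "dz": 0, "turn": 0, "claw": 0.5},
])

```text
clock: 14.42
tcp_pos: [0.4314, 0.1986, 0.0021]
tcp_rot: [0.725, 0.689, -0.001, 0.0]
ft_force: [-0.8, 0.0, -1.4]
finger_gap: 0.0643
finger_force: 11.1
```

Call:
arm_command([
  {"dx": 0, "dy": 0, "dz": 0, "turn": 0, "claw": 0.7},
  {"dx": 0, "dy": 0, "dz": 0, "turn": 0, "claw": 0.8},
  {"dx": 0, "dy": 0, "dz": 0, "turn": 0, "claw": 0.8},
])

```text
clock: 14.8
tcp_pos: [0.432, 0.1991, 0.0032]
tcp_rot: [0.725, 0.689, 0.001, 0.0]
ft_force: [0.5, 0.6, 0.0]
finger_gap: 0.0767
finger_force: 0.0
```

```bash
python3 m.py
```

```text
gap 0.0770 F 0.0 [0.4 0.  0.3]
[431.8 198.9   2.9] [-0.051 -0.999]
top 60 front v -49.6..-2.5 w 8.6  back v 0.4..47.1 w 10.8 ztop 13.1
top 80 front v -48.8..-1.0 w 11.1  back v 2.2..47.9 w 9.5 ztop 12.9
top 100 front v -48.2..-0.3 w 0.9  back v 2.8..48.7 w 1.9 ztop 3.7
scene 60 front v -47.9..-2.3 w 9.5  back v 1.1..47.5 w 12.6 ztop 14.6
scene 80 front v -47.0..-1.4 w 11.0  back v 1.8..48.6 w 9.7 ztop 12.8
scene 100 front v -48.8..-2.2 w 0.9  back v 1.8..46.8 w 2.8 ztop 5.4
```

Call:
arm_command([
  {"dx": 0, "dy": 0, "dz": -0.12, "turn": 0, "claw": 0.75},
  {"dx": 0, "dy": 0, "dz": 0, "turn": 0, "claw": 0.52},
  {"dx": 0, "dy": 0, "dz": 0, "turn": 0, "claw": 0.51},
  {"dx": 0, "dy": 0, "dz": 0, "turn": 0, "claw": 0.51},
])

```text
clock: 15.4
tcp_pos: [0.4313, 0.1986, -0.0049]
tcp_rot: [0.725, 0.689, -0.0, 0.0]
ft_force: [0.5, -0.4, -2.8]
finger_gap: 0.0647
finger_force: 11.3
```

Call:
arm_command([
  {"dx": 0, "dy": 0, "dz": 0.2, "turn": 0, "claw": 0.51},
  {"dx": 0, "dy": 0, "dz": 0.6, "turn": 0, "claw": 0.51},
  {"dx": 0, "dy": 0, "dz": 0.8, "turn": 0, "claw": 0.51},
  {"dx": 0, "dy": 0, "dz": 0.8, "turn": 0, "claw": 0.51},
  {"dx": 0.1, "dy": 0, "dz": 0.32, "turn": 0, "claw": 0.51},
])

```text
clock: 16.02
tcp_pos: [0.4384, 0.1992, 0.1622]
tcp_rot: [0.725, 0.689, 0.002, 0.0]
ft_force: [-0.1, 0.1, -2.5]
finger_gap: 0.0646
finger_force: 11.3
```

Call:
arm_command([
  {"dx": 0.7, "dy": -0.4, "dz": 0, "turn": 0, "claw": 0.51},
  {"dx": 0.8, "dy": -0.7, "dz": 0, "turn": 0, "claw": 0.51},
  {"dx": 0.8, "dy": -0.8, "dz": 0, "turn": 0, "claw": 0.51},
  {"dx": 0.75, "dy": -0.7, "dz": 0, "turn": 0, "claw": 0.51},
  {"dx": 0, "dy": -0.3, "dz": 0, "turn": 0, "claw": 0.51},
])

```text
clock: 16.65
tcp_pos: [0.6174, 0.0254, 0.1585]
tcp_rot: [0.726, 0.687, -0.001, 0.001]
ft_force: [-1.3, -0.4, -1.9]
finger_gap: 0.0646
finger_force: 11.3
```

Call:
arm_command([
  {"dx": 0, "dy": 0, "dz": 0, "turn": 0, "claw": 0.51},
])

```text
clock: 16.77
tcp_pos: [0.6153, 0.0278, 0.1588]
tcp_rot: [0.726, 0.688, -0.0, 0.0]
ft_force: [-0.2, 1.2, -1.9]
finger_gap: 0.0647
finger_force: 11.3
```

```bash
python3 m.py; python3 - <<'E'
from pl import *
t,x,y,o=jaws()
for n,Q in o.items():
    print(n,'tip',np.sort(Q[:,0])[-5:].round(1))
    for lo,hi in((112,120),(120,128),(128,136)):
        q=Q[(Q[:,0]>lo)&(Q[:,0]<hi)]; L=q[q[:,1]<0];R=q[q[:,1]>=0]
        print(lo,np.percentile(L,[5,95],axis=0)[:,1].round(1),np.percentile(R,[5,95],axis=0)[:,1].round(1),np.percentile(q[:,2],80).round(1))
E
```

```text
gap 0.0647 F 11.3 [-0.3  0.6 -1.4]
[615.1  31.2 158.8] [-0.05  -0.999]
top 60 front v -14.5..-1.1 w 20.2  back v 0.7..14.5 w 21.3 ztop 179.5
top 80 front v -26.5..-3.9 w 20.9  back v 6.4..24.2 w 20.2 ztop 179.6
top 100 front v -28.2..-20.3 w 20.7  back v 19.6..27.4 w 20.8 ztop 179.5
scene 60 front v -17.3..-1.0 w 21.9  back v 1.6..15.5 w 20.3 ztop 180.5
scene 80 front v -26.7..-7.1 w 20.6  back v 6.0..24.8 w 20.6 ztop 179.5
scene 100 front v -30.1..-22.8 w 21.0  back v 19.3..26.5 w 20.8 ztop 179.8
top tip [138.5 139.1 139.7 139.7 140.2]
112 [-29.8 -21.4] [21.5 28.2] 20.6
120 [-30.6 -23.1] [23.5 31.2] 20.2
128 [-31.2 -25.8] [25.7 31.9] 19.9
scene tip [137.2 137.5 137.9 139.5 139.8]
112 [-30.7 -24.3] [19.7 28.4] 21.0
120 [-33.  -25.3] [21.8 29.7] 20.2
128 [-32.8 -28. ] [23.9 32.7] 19.9
```

Call:
arm_command([
  {"dx": 0.14, "dy": 0, "dz": -0.045, "turn": 0, "claw": 0.53},
  {"dx": -0.01, "dy": -0.2, "dz": 0, "turn": 0, "claw": 0.53},
  {"dx": -0.01, "dy": -0.2, "dz": 0, "turn": 0, "claw": 0.53},
  {"dx": 0, "dy": -0.1, "dz": 0, "turn": 0, "claw": 0.53},
  {"dx": 0, "dy": 0, "dz": 0, "turn": 0, "claw": 0.53},
])

```text
clock: 17.5
tcp_pos: [0.6229, -0.0016, 0.1559]
tcp_rot: [0.725, 0.688, 0.0, 0.0]
ft_force: [-0.2, 0.5, -2.1]
finger_gap: 0.0655
finger_force: 11.2
```

Call:
arm_command([
  {"dx": -0.01, "dy": -0.07, "dz": 0, "turn": 0, "claw": 0.53},
  {"dx": 0, "dy": 0, "dz": 0, "turn": 0, "claw": 0.53},
])

```text
clock: 17.75
tcp_pos: [0.6223, -0.005, 0.1558]
tcp_rot: [0.725, 0.689, 0.0, 0.0]
ft_force: [-1.3, -0.1, -1.8]
finger_gap: 0.065
finger_force: 11.3
```

```bash
python3 m.py
```

```text
gap 0.0654 F 11.3 [ 0.2  0.4 -2.4]
[622.3  -4.6 155.8] [-0.051 -0.999]
top 60 front v -15.1..-0.2 w 21.6  back v 1.4..16.1 w 20.8 ztop 177.0
top 80 front v -27.1..-8.1 w 20.9  back v 8.0..25.3 w 21.2 ztop 177.0
top 100 front v -29.0..-20.2 w 21.7  back v 20.1..29.7 w 20.8 ztop 177.0
scene 60 front v -16.4..-0.6 w 21.9  back v 0.3..16.7 w 21.8 ztop 177.6
scene 80 front v -28.0..-8.3 w 21.3  back v 8.3..25.2 w 19.9 ztop 176.2
scene 100 front v -30.5..-21.8 w 20.9  back v 19.2..28.0 w 20.4 ztop 176.4
```

Call:
arm_command([
  {"dx": 0, "dy": -0.07, "dz": 0, "turn": 0, "claw": 0.53},
  {"dx": -0.01, "dy": -0.07, "dz": 0, "turn": 0, "claw": 0.53},
  {"dx": 0, "dy": 0, "dz": 0, "turn": 0, "claw": 0.53},
])

```text
clock: 18.23
tcp_pos: [0.6217, -0.0139, 0.1558]
tcp_rot: [0.725, 0.688, -0.0, 0.0]
ft_force: [-0.4, -0.1, -1.3]
finger_gap: 0.0654
finger_force: 11.3
```

Call:
arm_command([
  {"dx": 0, "dy": -0.07, "dz": 0, "turn": 0, "claw": 0.53},
  {"dx": 0, "dy": -0.05, "dz": 0, "turn": 0, "claw": 0.53},
  {"dx": 0, "dy": 0, "dz": 0, "turn": 0, "claw": 0.53},
])

```text
clock: 18.6
tcp_pos: [0.621, -0.019, 0.1553]
tcp_rot: [0.725, 0.689, 0.0, -0.001]
ft_force: [-3.3, 4.7, -1.6]
finger_gap: 0.0654
finger_force: 14.9
```

```bash
python3 m.py
```

```text
gap 0.0651 F 14.9 [-3.2  5.2 -2.2]
[620.9 -19.  155.2] [-0.051 -0.999]
top 60 front v -19.8..-1.3 w 21.1  back v 0.9..14.8 w 20.6 ztop 176.1
top 80 front v -30.1..-12.0 w 19.6  back v 6.2..25.0 w 18.7 ztop 174.6
top 100 front v -33.2..-24.2 w 19.7  back v 17.5..25.8 w 18.5 ztop 174.6
scene 60 front v -19.9..-1.1 w 21.9  back v 0.5..14.7 w 18.8 ztop 176.3
scene 80 front v -30.4..-14.7 w 19.2  back v 5.8..23.8 w 18.7 ztop 174.2
scene 100 front v -34.4..-24.3 w 20.1  back v 17.1..27.0 w 18.0 ztop 174.6
```

Call:
arm_command([
  {"dx": -0.04, "dy": 0.03, "dz": 0, "turn": 0, "claw": 0.53},
  {"dx": -0.02, "dy": 0, "dz": 0, "turn": 0, "claw": 0.53},
  {"dx": 0, "dy": 0, "dz": 0, "turn": 0, "claw": 0.53},
])

```text
clock: 19.08
tcp_pos: [0.6182, -0.0188, 0.1559]
tcp_rot: [0.725, 0.689, 0.0, 0.0]
ft_force: [0.3, 0.9, -2.5]
finger_gap: 0.0651
finger_force: 11.8
```

```bash
python3 m.py
```

```text
gap 0.0654 F 11.7 [ 0.4  0.8 -2.6]
[618.2 -18.8 155.8] [-0.051 -0.999]
top 60 front v -20.5..-1.4 w 21.0  back v 0.6..15.7 w 20.3 ztop 176.4
top 80 front v -29.9..-12.6 w 19.8  back v 6.4..25.1 w 18.7 ztop 175.1
top 100 front v -32.2..-23.3 w 20.7  back v 18.7..25.5 w 19.1 ztop 175.8
scene 60 front v -19.1..-0.8 w 21.0  back v 1.3..15.0 w 20.9 ztop 176.9
scene 80 front v -30.5..-14.0 w 20.5  back v 8.5..24.0 w 18.9 ztop 175.4
scene 100 front v -32.7..-25.2 w 20.0  back v 17.7..25.3 w 18.7 ztop 175.0
```

Call:
arm_command([
  {"dx": 0, "dy": 0, "dz": 0.03, "turn": 0, "claw": 0.47},
  {"dx": 0, "dy": 0, "dz": 0.03, "turn": 0, "claw": 0.4},
  {"dx": 0, "dy": 0, "dz": 0.02, "turn": 0, "claw": 0.34},
  {"dx": 0, "dy": 0, "dz": 0, "turn": 0, "claw": 0.34},
])

```text
clock: 19.68
tcp_pos: [0.6174, -0.0167, 0.1601]
tcp_rot: [0.725, 0.689, 0.0, -0.002]
ft_force: [-4.2, 7.3, -1.9]
finger_gap: 0.0573
finger_force: 19.1
```

```bash
python3 m.py
```

```text
gap 0.0574 F 19.1 [-4.4  7.1 -2.4]
[617.3 -16.6 160.1] [-0.051 -0.999]
top 60 front v -16.9..-0.7 w 17.6  back v 0.9..12.2 w 18.0 ztop 178.1
top 80 front v -28.3..-9.2 w 16.5  back v 4.2..19.5 w 15.4 ztop 176.2
top 100 front v -30.5..-21.9 w 15.8  back v 14.8..23.4 w 15.3 ztop 175.7
scene 60 front v -16.3..-0.2 w 18.6  back v 1.4..12.7 w 18.6 ztop 178.7
scene 80 front v -29.9..-5.4 w 16.8  back v 5.1..19.9 w 15.2 ztop 176.5
scene 100 front v -30.8..-23.5 w 15.8  back v 13.7..22.2 w 15.5 ztop 175.7
```

Call:
arm_command([
  {"dx": -0.04, "dy": 0, "dz": 0.01, "turn": 0, "claw": 0.3},
  {"dx": -0.02, "dy": 0, "dz": 0.02, "turn": 0, "claw": 0.25},
  {"dx": 0, "dy": 0, "dz": 0.01, "turn": 0, "claw": 0.2},
  {"dx": 0, "dy": 0, "dz": 0, "turn": 0, "claw": 0.2},
])

```text
clock: 20.27
tcp_pos: [0.6136, -0.0166, 0.1625]
tcp_rot: [0.725, 0.689, 0.0, -0.002]
ft_force: [-3.8, 6.5, -2.8]
finger_gap: 0.052
finger_force: 24.1
```

```bash
python3 m.py;python3 -c "
from lugs import *
for x in red(): print(x)"
```

```text
gap 0.0512 F 24.1 [-5.4  7.1 -2.1]
[613.6 -16.6 162.4] [-0.051 -0.999]
top 60 front v -16.5..-0.5 w 15.9  back v 0.2..10.0 w 15.5 ztop 178.3
top 80 front v -28.1..-7.4 w 13.6  back v 2.7..17.9 w 12.4 ztop 175.8
top 100 front v -29.6..-22.0 w 12.1  back v 12.2..18.8 w 13.0 ztop 175.1
scene 60 front v -17.5..-0.1 w 15.9  back v 1.5..10.4 w 14.4 ztop 177.5
scene 80 front v -28.8..-10.1 w 13.3  back v 0.8..19.4 w 11.8 ztop 175.0
scene 100 front v -30.3..-22.6 w 12.2  back v 10.6..20.8 w 11.9 ztop 174.6
('top', 56, [[34.0, 16.5, -0.9], [42.0, 32.3, 11.3], [49.7, 47.4, 15.0]])
('scene', 51, [[33.4, 14.7, 4.3], [41.0, 31.3, 11.7], [50.3, 47.1, 15.3]])
```

```bash
cat > asc.py <<'E'
from lugs import *
def asc(n='top',lo=-40):
    p,d=look(n); P,xs,ys=cloud(n,d); c=p[ys,xs].astype(int)
    Q=(P-A)@np.array([e1,e2,zp]).T*1000
    G=[[' ']*40 for _ in range(36)]
    for q,k,X in zip(Q,c,P):
        i=int((q[0]+10)//2.5); j=int((50-q[1])//2.5)
        if 0<=i<40 and 0<=j<36 and lo<q[2]<25 and X[0]<.69:
            ch='R' if k[0]>k[1]+50 else 'B' if k[2]>k[0]+40 else '#' if k.max()<95 else 'o' if k.max()<125 else '.'
            G[j][i]=ch
    for j,r_ in enumerate(G): print('%4d '%(50-2.5*j-1)+''.join(r_))
    print('e1 from -10 step 2.5')
if __name__=='__main__': asc()
E
python3 asc.py
```

```text
49                  RR                     
  46                 oR RR                   
  44                   RRR                   
  41                  RR R                   
  39 oo   ##          .RRRR                  
  36   oo#    o         RR R      ####       
  34 oooooooo        #.R  RR#### #       ### 
  31 ###### #ooo# #   #RRRRR oo o########    
  29        B##ooo #  #R RR o#o ooo##########
  26  BBBBBB  B##oo    #RRRRRo ooo ...oo#####
  24 BBBBBBBBB  ##oooo .RRRR # o       ...oo#
  21 BBBBBBBBBBB #o . .oRRR R###           ..
  19  BB BBBBB BBBo.ooo#. RRR                
  16 B  B BBBBB B B#oo#  o RRo               
  14 BBBBBBB  BBBBB###    R                  
  11 BBBBBBBBB  BB B      #ooo               
   9 BB  BBBBBBBB BBB      o .               
   6  BBBB  BBBB BBBB     o ......           
   4 BBB BBBB BBBBBB ..    oo. o..           
   1 B  B  B BBB  BBo     .o.ooo.o           
  -1 BBBBBBBBBBBBBBB. . .....oooo#### ##     
  -3 BB BBBB BBB BB . ooo...o           #####
  -6  BBBBBBBBBBBBBB. .    oooooooooo#######o
  -8 BBBBBBBBBBBBBB. .o    .ooooooooooooooooo
 -11 BBBBBB BB BBBB . .o    ................ 
 -13 BBBBBB BBBBBB ....o                     
 -16  BBBBBBB BBB. ...o                      
 -18 BBBBBBBBBBBB ....o                      
 -21 BBB BBBBBBo  ...o                       
 -23 .BBBBBBBo  .. .oo                       
 -26  .ooo..   o ..oo                        
 -28  .    . .... oo                         
 -31 .. ... .......                          
 -33  . ....  ....                           
 -36 .........                               
 -38    ..                                   
e1 from -10 step 2.5
```

Call:
arm_command([
  {"dx": 0, "dy": 0, "dz": 0.01, "turn": 0.3, "claw": 0.22},
  {"dx": 0, "dy": 0, "dz": 0.01, "turn": 0.3, "claw": 0.22},
  {"dx": 0, "dy": 0, "dz": 0.01, "turn": 0.3, "claw": 0.22},
  {"dx": 0, "dy": 0, "dz": 0, "turn": 0.2, "claw": 0.22},
])

```text
clock: 21.02
tcp_pos: [0.6126, -0.015, 0.1637]
tcp_rot: [0.694, 0.72, 0.0, -0.004]
ft_force: [-9.7, 11.7, -2.1]
finger_gap: 0.0521
finger_force: 27.0
```

```bash
python3 m.py; python3 asc.py
```

```text
gap 0.0526 F 26.5 [-8.6 12.7 -2.6]
[612.5 -15.  163.6] [ 0.038 -0.999]
top 60 front v -22.0..-2.1 w 15.0  back v 0.4..6.0 w 14.2 ztop 178.6
top 80 front v -35.3..-1.7 w 12.8  back v 1.1..11.4 w 12.1 ztop 176.2
top 100 front v -37.8..-30.4 w 12.2  back v 3.7..10.7 w 11.9 ztop 175.8
scene 60 front v -24.0..-1.1 w 15.4  back v 0.8..4.7 w 13.5 ztop 178.9
scene 80 front v -36.6..-0.7 w 12.5  back v 1.3..11.6 w 11.4 ztop 175.8
scene 100 front v -39.5..-31.2 w 12.5  back v 2.1..13.1 w 11.1 ztop 175.1
  49                    R                    
  46                 RRRR                    
  44                  RRRR                   
  41                     R                   
  39 oo o ##          RRR R                  
  36   o #     #      .R R R ##  ###         
  34 oooo ooooo      #oRRRRR#  #       ## #  
  31 #### ##  oo# #   oRR RR### #######  #   
  29        B#oooo    # RRRR #o o############
  26  BBBBBB  B##oo#   oRRR Ro oo#...ooo#####
  24 BB BBBBBB  ##ooooo RRRR # #    . ....o##
  21 B BBBBBBBBB #o.   oRRR R###           ..
  19  BBB BBBBBBBBoo.ooo.R RR                
  1
[... 375 characters left out ...]
BBBBBBBBB . .ooo..o  # #  ## ######
  -6 BBBBBBBBBBBBBBB..o     ooooooooo#####ooo
  -8 BBBBBBBBBB B B. . o   .ooooooooooooooooo
 -11 BBBB BB BBB BB. ..o    . .............. 
 -13 BBBBBB BBBBBBo ...o                     
 -16 B BB BBBBBBBB ...oo                     
 -18 BBBBBBBBBBBB ....o                      
 -21 B BBBBBBBB. . ..o                       
 -23 .BBBBBBBo  . ..oo                       
 -26 ...ooo. . o...oo                        
 -28  ..      .. .oo                         
 -31 . . ..... ..o.                          
 -33 ..  ......o.                            
 -36  . .......                              
 -38   ....  .                               
e1 from -10 step 2.5
```

Call:
arm_command([
  {"dx": -0.05, "dy": 0, "dz": -0.01, "turn": 0, "claw": 0.35},
  {"dx": -0.1, "dy": 0, "dz": -0.02, "turn": 0.25, "claw": 0.45},
  {"dx": -0.1, "dy": 0, "dz": -0.02, "turn": 0.3, "claw": 0.48},
  {"dx": -0.1, "dy": 0, "dz": 0, "turn": 0.3, "claw": 0.48},
  {"dx": 0, "dy": 0, "dz": 0, "turn": 0, "claw": 0.48},
])

```text
clock: 21.8
tcp_pos: [0.5933, -0.0188, 0.162]
tcp_rot: [0.669, 0.743, 0.0, 0.0]
ft_force: [0.4, -0.6, -2.2]
finger_gap: 0.0632
finger_force: 12.5
```

```bash
python3 m.py; python3 asc.py|head -26
```

```text
gap 0.0633 F 12.5 [-0.1  1.  -2.3]
[593.6 -18.6 161.9] [ 0.104 -0.995]
top 60 front v -23.8..-1.0 w 19.7  back v 0.3..7.1 w 18.3 ztop 181.2
top 80 front v -36.0..-1.7 w 18.1  back v 2.5..16.1 w 17.7 ztop 179.9
top 100 front v -39.1..-30.3 w 16.9  back v 8.9..17.2 w 18.1 ztop 179.3
scene 60 front v -22.7..-0.4 w 18.9  back v 1.1..6.8 w 17.4 ztop 180.8
scene 80 front v -35.6..-2.6 w 18.1  back v 2.9..14.4 w 17.4 ztop 179.7
scene 100 front v -40.3..-29.6 w 17.9  back v 7.5..14.9 w 17.2 ztop 179.7
  49                  R R                    
  46                 RRRR                    
  44                 RRRR o####              
  41                   RRR  #   #    #####   
  39 ooo o##         oR R R# ###  ### #    ##
  36    o    o#      oRRRRRoooo# oo### ####  
  34 oooooooo        #R  RR     ooooo### ####
  31 ###### #ooo#     #RRR  ##         .. o##
  29        B# ooo#o   RRRR R .           . .
  26  BBBBBB  B##oo  o.RRRR#Roo              
  24 BBBBBBBBB  ##o ..  RRRRo##              
  21  BBBBBBBBBB #o.  ..RRR R                
  19 BBBB   BBBBBBo.oo  . RRR                
  16 B  BBBBB B B Boo#  oo# ##               
  14 BBBBBBBBB BBBBB                         
  11  BBBBBB  BBBB B      #ooo               
   9 BBB  B BBB BBBBB     o .                
   6 B  BB BB BB BBBB      . .....           
   4 BBBBBB  B BB BBo o    oo  ...           
   1 B BB  BB BBBB B o     o...o..      ##   
  -1 BBB BBBBBBBBBBB... ......ooo# ####   ###
  -3 BBBBBBB BBBBBB .. oooo..o o###o # ###ooo
  -6 BB BB BBBB BBBB. ..    oooo o  #ooooooo.
  -8 BBBBBBBBB BB B . .o   ..oooooooo..ooo...
 -11 BBBBBBBBB BBBB. ..o   .....o  .   .     
 -13 BBBBBBB BBBBBB ...o
```

Call:
arm_command([
  {"dx": -0.05, "dy": 0, "dz": -0.03, "turn": 0.5, "claw": 0.48},
  {"dx": -0.05, "dy": 0, "dz": -0.03, "turn": 0.5, "claw": 0.48},
  {"dx": 0, "dy": 0, "dz": 0, "turn": 0, "claw": 0.48},
])

```text
clock: 22.32
tcp_pos: [0.5872, -0.0187, 0.1579]
tcp_rot: [0.639, 0.77, -0.0, -0.0]
ft_force: [-0.7, 0.5, -1.8]
finger_gap: 0.0631
finger_force: 12.9
```

```bash
python3 m.py; python3 asc.py|head -26
```

```text
gap 0.0633 F 13.1 [ 0.   0.4 -2.3]
[587.5 -18.7 158.2] [ 0.183 -0.983]
top 60 front v -24.4..-0.8 w 22.2  back v 0.3..8.9 w 21.6 ztop 180.4
top 80 front v -35.0..-3.0 w 21.1  back v 2.3..16.5 w 21.2 ztop 179.4
top 100 front v -38.2..-30.0 w 21.2  back v 9.2..17.9 w 21.7 ztop 179.7
scene 60 front v -23.6..-1.3 w 22.3  back v 1.4..6.4 w 20.1 ztop 180.4
scene 80 front v -36.6..-2.4 w 21.6  back v 0.8..16.7 w 20.7 ztop 179.5
scene 100 front v -39.6..-32.5 w 21.9  back v 8.5..16.8 w 21.6 ztop 179.9
  49                 RR R                    
  46                 RRRR                    
  44                 RRRR                    
  41                   RRR                   
  39 oooo ##         oRR  R##### ############
  36  o  oo    #     oR RRRo###   #        # 
  34 o  oo o o o     #oR R      ## ######## #
  31 #### ## oo #     #RRRRRoooo##oo#.  ##o##
  29   B    B##ooo#    RRRR Ro.  oo   .... o#
  26  BB BBB  B##o   o.RRRR#Ro o             
  24 BBBBBBBBB  ##o. .  RRRRo##              
  21 B BBBBB BBB #oo.o..R RRR                
  19 BBBBBBBB BBBBo.o#  .R RR                
  16    BBBBBBBBB Boo#  oo # #               
  14 BBBBBBB B   BBB#       #                
  11 BBBBBBBBBBBBB B      #ooo               
   9  BBBBB BB BB BBB       ..               
   6 B  B  B BBBBB BB      ..  ...           
   4 BBB BBBB    BBBo      o . ...           
   1 BBBBB  BBBBB BB o.     ...o..          #
  -1 BB   BBBBB BB B... ......oooo       ##  
  -3 BBBBBBBBBBBB B ..o ooo..o       o#    ##
  -6 BBBBBBBBBBBB BB. ..          .o#  ###ooo
  -8 BBBBBBBBB B BBB.. o       oooo  o## ooo.
 -11 BB B BBBBB BBB. ..o     oooo  ooooooo ..
 -13 BB BB BB BBBBB ...o    .ooooooooo ..
```

Call:
arm_command([
  {"dx": 0, "dy": 0, "dz": 0, "turn": 0, "claw": 0.4},
  {"dx": 0, "dy": 0, "dz": 0, "turn": 0, "claw": 0.3},
  {"dx": 0, "dy": 0, "dz": 0.01, "turn": 0, "claw": 0.2},
  {"dx": 0, "dy": 0, "dz": 0, "turn": 0, "claw": 0.2},
])

```text
clock: 22.98
tcp_pos: [0.5876, -0.0185, 0.1588]
tcp_rot: [0.639, 0.769, 0.0, 0.0]
ft_force: [-1.7, 0.2, -1.7]
finger_gap: 0.0516
finger_force: 14.0
```

```bash
python3 m.py; python3 asc.py|head -26
```

```text
gap 0.0517 F 14.0 [-0.5  0.3 -0.1]
[587.6 -18.6 158.8] [ 0.184 -0.983]
top 60 front v -18.6..-0.4 w 22.4  back v 0.8..6.7 w 23.2 ztop 181.5
top 80 front v -31.0..-3.5 w 23.4  back v 1.8..14.6 w 22.5 ztop 181.7
top 100 front v -33.0..-25.6 w 22.8  back v 7.5..15.9 w 24.5 ztop 182.6
scene 60 front v -17.3..-1.1 w 22.9  back v 0.4..6.9 w 22.0 ztop 181.4
scene 80 front v -31.0..-0.4 w 22.9  back v 1.2..16.3 w 22.4 ztop 181.6
scene 100 front v -35.4..-25.3 w 23.0  back v 6.2..13.8 w 23.2 ztop 182.0
  49                 RR R                    
  46                 RRRR                    
  44                  RRR                    
  41                 RRRRR                   
  39 ooooo##         oRR RR                  
  36        oo#      o RR R                  
  34 ooooooo         #RRRR          ##### #  
  31 ##### ##ooo# #   #R RRR#       #    # ##
  29        B#oooo o  #RRRR  # ##### ########
  26  BBBBBB  B##oo  o.RRRRR oooooooo########
  24 BBBBBBBBB  ##o.  .oRRR RRooooo..oo......
  21 BBBBBBBBBBB #oo..#.RR RR   .            
  19 BB BBBBBBBBBBoooo  .R RR                
  16 B BBB BBBBBB Bo##  oo# ##               
  14 BB BBBBBB BBBBBo                        
  11  BBB  BBBB BB B      #ooo               
   9 BBB BBBBBBB BBBB       .                
   6  B BBBBB BBBBBBB      ... ...           
   4 B BBB   B BBBBBo      o......           
   1 BB BBBBBBB B B  o.    o...o..           
  -1 BBBB BBB BBBB B.. .......oooo          #
  -3 BBBBBBBBBBBB BB.. oooo..o    #     o####
  -6 BBBBBBBBBBBBBBB.. .o  .   o   o#####oooo
  -8 BBBBBBBBBB BBB . .o#  .oo   ##o##ooooo..
 -11 BBB BBBBB BBBB. ..o       ooooooooo.... 
 -13 BBBBB B B BBBB ...o   .ooooooo....
```

Call:
arm_command([
  {"dx": 0, "dy": 0, "dz": 0.02, "turn": 0, "claw": 0.4},
  {"dx": -0.02, "dy": 0, "dz": 0, "turn": 0, "claw": 0.53},
  {"dx": -0.01, "dy": 0, "dz": -0.06, "turn": 0, "claw": 0.53},
  {"dx": 0, "dy": 0, "dz": -0.07, "turn": 0, "claw": 0.53},
  {"dx": 0, "dy": 0, "dz": -0.07, "turn": 0, "claw": 0.53},
])

```text
clock: 23.75
tcp_pos: [0.5854, -0.0186, 0.1474]
tcp_rot: [0.639, 0.769, -0.0, -0.0]
ft_force: [-1.1, 0.2, -1.3]
finger_gap: 0.0656
finger_force: 13.3
```

```bash
python3 m.py; python3 asc.py|sed -n 3,27p
```

```text
gap 0.0654 F 13.1 [-0.   1.1 -1.6]
[585.2 -18.7 147.2] [ 0.184 -0.983]
top 60 front v -18.8..-4.4 w 23.7  back v 0.5..10.6 w 23.8 ztop 170.9
top 80 front v -33.1..-29.2 w 23.7  back v 1.8..12.1 w 24.5 ztop 171.0
scene 60 front v -17.7..-14.5 w 22.4  back v 3.1..12.9 w 24.3 ztop 171.5
scene 80 front v -34.0..-7.0 w 24.2  back v 1.0..14.8 w 24.3 ztop 171.4
scene 100 front v -36.2..-33.3 w 23.5  back v 12.0..14.6 w 24.6 ztop 171.5
  44                 RRRR                    
  41                    RR                   
  39 oooooo#         .RRRRR###### ###########
  36           #     oRR  Ro #   ##   #######
  34 ooooooo oo      #R RR  #o# # o###oo#####
  31 ###### #ooooo#   #RRRRRooo #ooo.... ....
  29    B   B#ooo     # RRR oo.         .    
  26  BB BBB  B##ooo o.RRRR Roo              
  24 BBBBBBBBB  ##o  ...RRR#R##              
  21 BBBBBBBBBBB # ..o#.RRR R                
  19  BBBBBBBBBBBBo.o#  .R  R                
  16 BB BBBBBBBBB Boo#      #                
  14 BBBBBBBBBBBBBBB     # # #               
  11 BBB   BBBB    B       oo                
   9  B BBBBB  BBBBBB     o...               
   6 B BBBB  BBBBBBBB        .....           
   4 BBB   BBB BBBBBo      o.. ...           
   1 BBBBBBBBBB B B  o.    o...o..           
  -1 B  BBB BBBBBB B.. .. .....ooo         ##
  -3 BBBBBBB BBBBBBB.. oo.o..o          o### 
  -6 BBBBBBBBBBB B  . ..   .         oo# o  o
  -8 BBBBBBBBBB BBBB ..o          .## o # ooo
 -11 BBBBBBBBB BBBB ...o        ..oo o oooo. 
 -13 BBBBBBB BBBBBB ...o      . o  oo.ooo    
 -16 BB BBBBBBBBBB . .oo      .oo.o
```

Call:
arm_command([
  {"dx": 0, "dy": 0, "dz": 0.03, "turn": 0, "claw": 0.44},
  {"dx": 0, "dy": 0, "dz": 0.035, "turn": 0, "claw": 0.35},
  {"dx": 0, "dy": 0, "dz": 0.03, "turn": 0, "claw": 0.27},
  {"dx": 0, "dy": 0, "dz": 0.02, "turn": 0, "claw": 0.2},
  {"dx": 0, "dy": 0, "dz": 0, "turn": 0, "claw": 0.2},
])

```text
clock: 24.52
tcp_pos: [0.5858, -0.0186, 0.155]
tcp_rot: [0.639, 0.769, 0.0, 0.0]
ft_force: [-0.0, 1.3, -2.1]
finger_gap: 0.0514
finger_force: 14.2
```

```bash
sed -i 's/Q\[:,2\]<25/Q[:,2]<32/' m.py; python3 m.py; python3 asc.py|sed -n 3,27p
```

```text
gap 0.0516 F 14.2 [ 0.1  0.4 -1.3]
[585.7 -18.6 154.8] [ 0.184 -0.983]
top 60 front v -17.0..-0.6 w 25.0  back v 0.7..7.9 w 24.8 ztop 179.8
top 80 front v -29.2..-3.1 w 26.7  back v 2.4..16.9 w 26.5 ztop 181.4
top 100 front v -31.0..-23.7 w 27.4  back v 9.3..18.5 w 27.8 ztop 182.5
scene 60 front v -17.7..-2.0 w 26.4  back v 0.8..8.8 w 26.0 ztop 181.1
scene 80 front v -30.7..-3.2 w 26.0  back v 1.4..15.0 w 26.2 ztop 180.9
scene 100 front v -32.2..-23.3 w 26.7  back v 8.4..16.7 w 27.8 ztop 182.1
  44                 RRRR                    
  41                    RR                   
  39 o    o#         oRRRRR                  
  36  ooo#    #      oRR  R                  
  34 oooooooo o      #RRRR          #######  
  31 ##### # ooo# #   #RRRRR #             ##
  29       BB##ooo o   RR R #  ##### ##o#####
  26  BBBBB   B##oo  o.RRRRRo ooooooo#o### ##
  24 BBBBBBBBB  ##o..  oRRRRoRooooo..........
  21 BB BB BBBBB #oo ...RRR R# o..           
  19 BBBBBB BBBBBBo.oo# . RRR                
  16 BBBBBBBBBBBB Boo#  oo ###               
  14  BBBBB BBBBBBBB       o                 
  11 B BBBBB BBB B B      # oo               
   9 BBB BBBB   BBBBB     oo .               
   6  B B  B BBBBBBBB      ... ...           
   4 B BBBBBBBBB BB o      o  ....           
   1 BBBB B  BBBBBBB oo    o...o..         o#
  -1 BB BBBBBBBBB BB... ......oooo      #    
  -3 BBBBBBBBBBBBBBB.. oooo..o       #   ####
  -6 BBBBB BBBBBBB  .. .        o   o ###oooo
  -8 BBBBBBBBB BBBBB. .o#        o#oo#ooooo.o
 -11 BBBBBBBBBBBBBB. ..o     o.ooooooooo.... 
 -13 BBBB BB BBBBBB ...o   .ooooooooo...     
 -16 B BBBB BBBBBB ...oo   .ooo....
```

Call:
arm_command([
  {"dx": 0, "dy": 0, "dz": 0, "turn": 0, "claw": 0.4},
  {"dx": 0, "dy": 0, "dz": 0, "turn": 0, "claw": 0.53},
  {"dx": 0, "dy": 0, "dz": -0.08, "turn": 0, "claw": 0.53},
  {"dx": 0, "dy": 0, "dz": -0.08, "turn": 0, "claw": 0.53},
  {"dx": 0, "dy": 0, "dz": -0.08, "turn": 0, "claw": 0.53},
])

```text
clock: 25.3
tcp_pos: [0.5854, -0.0188, 0.1399]
tcp_rot: [0.639, 0.769, -0.0, -0.0]
ft_force: [-0.7, 0.3, -1.3]
finger_gap: 0.0656
finger_force: 12.2
```

```bash
sed -i 's/Q\[:,2\]<32/Q[:,2]<40/; ' m.py; sed -i 's/abs(w-.0145)<.03/abs(w-.0145)<.035/' pl.py; python3 m.py
```

```text
gap 0.0654 F 11.9 [-0.8 -0.2 -1. ]
[585.3 -18.7 139.7] [ 0.184 -0.983]
top 60 front v -19.8..-1.0 w 32.7  back v 0.4..12.9 w 30.1 ztop 171.6
top 80 front v -31.2..-13.6 w 34.7  back v 4.0..21.4 w 35.6 ztop 174.9
top 100 front v -34.1..-27.3 w 37.2  back v 15.2..23.3 w 38.7 ztop 178.2
scene 60 front v -21.7..-3.0 w 33.0  back v 0.1..15.9 w 31.8 ztop 172.4
scene 80 front v -33.4..-13.0 w 34.2  back v 3.9..19.0 w 35.5 ztop 174.6
scene 100 front v -35.6..-27.1 w 37.1  back v 13.6..20.6 w 37.7 ztop 177.3
```

Call:
arm_command([
  {"dx": -0.025, "dy": 0.17, "dz": 0, "turn": 0, "claw": 0.53},
  {"dx": -0.025, "dy": 0.2, "dz": 0, "turn": 0, "claw": 0.53},
  {"dx": -0.025, "dy": 0.2, "dz": -0.1, "turn": 0, "claw": 0.53},
  {"dx": 0, "dy": 0, "dz": -0.15, "turn": 0, "claw": 0.53},
  {"dx": 0, "dy": 0, "dz": 0, "turn": 0, "claw": 0.53},
])

```text
clock: 26.02
tcp_pos: [0.5806, 0.0154, 0.1243]
tcp_rot: [0.639, 0.769, -0.001, -0.0]
ft_force: [-0.1, 0.1, -1.9]
finger_gap: 0.0656
finger_force: 11.7
```

```bash
cat > fin.py <<'E'
from pl import *
def go():
    look('top');look('scene')
    t,x,y,o=jaws()
    for n,Q in o.items():
        Q=Q[Q[:,2]<45]; r=[]
        for lo,hi in((62,76),(80,100),(100,113),(113,122),(122,130)):
            q=Q[(Q[:,0]>lo)&(Q[:,0]<hi)]; L=q[q[:,1]<-3];R=q[q[:,1]>=-3]
            r.append('%d: in %.1f %.1f out %.1f %.1f ztop %.1f'%(lo,np.percentile(L[:,1],95),np.percentile(R[:,1],5),np.percentile(L[:,1],5),np.percentile(R[:,1],95),t[2]*1e3+np.percentile(q[:,2],80)) if len(L)>2 and len(R)>2 else '-')
        print(n,' | '.join(r))
    s=sense(); print((t*1e3).round(1),x.round(3),'gap %.4f F %.1f'%(s['finger_gap'],s['finger_force']),np.round(s['ft_force'],1))
go()
E
python3 fin.py; python3 asc.py|sed -n 3,27p
```

```text
top 62: in -4.1 -1.8 out -20.2 12.3 ztop 155.7 | 80: in -17.7 6.3 out -32.1 21.2 ztop 158.1 | 100: in -26.9 15.4 out -35.1 22.8 ztop 161.1 | 113: in -29.4 16.7 out -37.0 25.0 ztop 162.2 | 122: in -31.2 18.7 out -38.2 24.3 ztop 162.8
scene 62: in -4.5 -0.5 out -20.2 12.1 ztop 156.9 | 80: in -17.9 4.2 out -32.8 18.6 ztop 159.0 | 100: in -27.7 14.1 out -35.7 21.5 ztop 161.5 | 113: in -29.8 15.7 out -37.0 24.5 ztop 162.1 | 122: in -32.5 17.4 out -38.9 24.3 ztop 162.9
[581.2  14.9 125.3] [ 0.183 -0.983] gap 0.0655 F 11.7 [-0.1 -0.3 -1.6]
  44                 R RR               .oooo
  41                 RRRRR              .....
  39 oooo o#         .R RRR                  
  36     oo    #     o R  R                  
  34 ooooo oo o      #RRRR                   
  31 #### ###oooo #   #RR R o                
  29        B#oooo     RRRR Ro.              
  26  BBBBBB  B##ooo o.RRRR Ro o             
  24 BBBBBBBBB  ##   . .RRR#R##              
  21 BBBBBBBBBBB #o.. .#R RRR                
  19 BBBBBBBBBBBBBo.oo  .R RR                
  16 BBBBBBBBBBBB  oo#   o# #                
  14  BBBBBBB BBBBBB       o #               
  11 B BBBBB BB B  B      # oo               
   9 BB  BBBBBBBBBBBB     oo                 
   6 B BB BBBB B BBBB      o......           
   4  BBBBB  BBBBBBBo .     .  ...           
   1 BB  BBBBBBBBBBB o     o......           
  -1 BBBBB BBB BBB B.. ........ooo           
  -3 BBB BBBBBBBBBB .. oo.o..o               
  -6 BBBBBBBBBBBBBBB.. . o                  .
  -8 BBBBBBBBB BBBBB.. o                     
 -11 BBB BBBB BBBBB ...o                     
 -13 BBB BBBB BBBBB ...o                     
 -16 B BBB BBBBBBB ....o
```

Call:
arm_command([
  {"dx": -0.07, "dy": 0, "dz": 0.075, "turn": 0.5, "claw": 0.53},
  {"dx": 0.01, "dy": -0.15, "dz": 0.02, "turn": 0, "claw": 0.53},
  {"dx": 0.01, "dy": -0.15, "dz": 0.02, "turn": 0, "claw": 0.53},
  {"dx": 0, "dy": 0, "dz": 0, "turn": 0, "claw": 0.53},
])

```text
clock: 26.68
tcp_pos: [0.5784, -0.004, 0.1326]
tcp_rot: [0.624, 0.781, -0.0, 0.0]
ft_force: [0.5, 0.5, -1.9]
finger_gap: 0.0659
finger_force: 11.7
```

```bash
python3 fin.py
```

```text
top 62: in -4.9 -2.6 out -19.2 10.5 ztop 163.9 | 80: in -15.2 4.3 out -31.5 20.8 ztop 166.2 | 100: in -26.5 14.5 out -34.8 23.0 ztop 168.6 | 113: in -28.0 16.1 out -36.8 24.1 ztop 170.1 | 122: in -30.4 18.3 out -37.4 23.7 ztop 171.0
scene 62: in -3.5 -2.0 out -22.0 12.3 ztop 164.0 | 80: in -17.0 3.6 out -32.5 19.0 ztop 165.9 | 100: in -28.5 14.8 out -36.7 22.5 ztop 168.6 | 113: in -30.7 15.4 out -37.3 24.2 ztop 170.2 | 122: in -33.1 16.4 out -37.9 26.6 ztop 169.0
[578.2  -2.6 132.3] [ 0.222 -0.975] gap 0.0650 F 11.7 [ 0.4  1.4 -3.2]
```

Call:
arm_command([
  {"dx": 0.015, "dy": -0.1, "dz": 0.005, "turn": 0, "claw": 0.53},
  {"dx": 0.01, "dy": -0.1, "dz": 0.005, "turn": 0, "claw": 0.53},
  {"dx": 0.01, "dy": -0.1, "dz": 0.005, "turn": 0, "claw": 0.53},
  {"dx": 0, "dy": -0.05, "dz": 0, "turn": 0, "claw": 0.53},
  {"dx": 0, "dy": 0, "dz": 0, "turn": 0, "claw": 0.53},
])

```text
clock: 27.4
tcp_pos: [0.5784, -0.022, 0.1322]
tcp_rot: [0.624, 0.782, -0.0, -0.003]
ft_force: [-8.1, 6.2, -2.1]
finger_gap: 0.0649
finger_force: 19.3
```

```bash
python3 fin.py; python3 asc.py|sed -n 3,27p
```

```text
top 62: in -4.6 -2.4 out -23.0 10.2 ztop 162.9 | 80: in -21.2 3.7 out -33.2 19.2 ztop 165.1 | 100: in -27.6 13.6 out -37.2 21.0 ztop 167.1 | 113: in -23.7 8.6 out -38.2 22.0 ztop 169.0 | 122: in -10.4 1.5 out -39.4 22.4 ztop 169.5
scene 62: in -3.8 -2.1 out -22.9 10.1 ztop 163.2 | 80: in -19.3 3.1 out -33.5 17.6 ztop 164.9 | 100: in -30.0 11.3 out -37.4 22.9 ztop 167.1 | 113: in -22.3 14.3 out -39.2 22.9 ztop 168.8 | 122: in -14.1 -1.8 out -40.6 22.4 ztop 169.5
[578.4 -22.  132.2] [ 0.222 -0.975] gap 0.0653 F 19.2 [-7.6  6.5 -2.1]
  44               .RRRRRR # # ### # ########
  41               ooR R  ###o#   o###ooo ###
  39  o oo #       oo R RRR#oo oo oooo...#.oo
  36 o o  #    #    oRRRR Roo o              
  34 oooooo o o #    oRR R Roo               
  31 ####### ooo oo  oR RR#Ro#               
  29 B      B#ooo  .. .RRRRo#                
  26   BBBBB  B##o . .#RRRR                  
  24  BBBBBBBB  ##oo.# .RRR                  
  21 BBBBBBBBBBB #o.o#  o###                 
  19  BBBBB BBBBBBoo     oo  .               
  16 BBBBBBB BBBB BB     o. o.               
  14 BBBBBBBB   BBBB        .. o.            
  11 BBBBB BBBBBBB B      o.. ....           
   9  BBBBBBBBBB BBBo      . . ...          #
   6 B  B B  B  BBBB .o    o ..o.o        # #
   4  BB B BB BBBBBBo  o. ..oo         o  ## 
   1 BBBBBBBBBB B B oo. ..o..        ## ##ooo
  -1 BBB BBBBBBBBBBB.o. .o      . .oooo#oo. .
  -3 B BB BBB BBBBBBB.. o         o  ooooo . 
  -6 BBBBBBBBBBBB B ... o     .o oooo  o     
  -8 BBBBBBBBBB BBBB. ..o     . oo o ..      
 -11 BBBBBBB BBBBBB. ..o.      o. .          
 -13 BBBB BBBB BBBB ...o      ..             
 -16  BB BBBBBBBB  ....o
```

Call:
arm_command([
  {"dx": -0.03, "dy": 0.17, "dz": -0.06, "turn": 0, "claw": 0.53},
  {"dx": -0.12, "dy": 0, "dz": 0, "turn": 0.58, "claw": 0.53},
  {"dx": -0.12, "dy": 0, "dz": 0, "turn": 0.58, "claw": 0.53},
  {"dx": -0.12, "dy": 0, "dz": 0, "turn": 0.58, "claw": 0.53},
  {"dx": 0, "dy": 0, "dz": 0, "turn": 0, "claw": 0.53},
])

```text
clock: 28.18
tcp_pos: [0.5569, -0.0131, 0.1298]
tcp_rot: [0.567, 0.823, 0.0, 0.0]
ft_force: [-0.2, -0.7, -1.7]
finger_gap: 0.0658
finger_force: 12.2
```

```bash
python3 fin.py; python3 asc.py|sed -n 3,27p
```

```text
top 62: in -4.5 -2.0 out -21.8 11.7 ztop 160.2 | 80: in -19.0 1.7 out -32.8 20.1 ztop 162.1 | 100: in -28.4 14.1 out -36.3 22.1 ztop 165.4 | 113: in -31.1 15.7 out -38.0 22.4 ztop 166.2 | 122: in -32.9 17.7 out -38.9 23.1 ztop 167.7
scene 62: in -4.1 -2.2 out -23.4 11.6 ztop 161.2 | 80: in -22.9 4.4 out -34.7 18.2 ztop 161.6 | 100: in -28.2 12.2 out -37.1 21.7 ztop 164.7 | 113: in -31.8 15.0 out -38.3 21.2 ztop 164.7 | 122: in -34.4 15.9 out -39.9 23.5 ztop 166.3
[557.3 -13.1 129.7] [ 0.355 -0.935] gap 0.0656 F 12.2 [ 0.1 -0.8 -1.9]
  44                RRR R   ooooo  ..o.o     
  41               oo RRRR  oo...o.          
  39 oooo ##       ooR  R                    
  36     o     #    oRRR RRoo                
  34 ooooooo ooo      RRR  Roo               
  31 ##### ##oo o     R RR#Ro#               
  29       B #ooooo.. .R#RR##                
  26  BBBBBB  B###o. .#RRRR                  
  24 BBBBBBBBB  ##o .# .RR                   
  21 BBBBBBBB BB  ooo#  o##                  
  19 BBBBBBBBBBBB#oo#       #.               
  16 BBBBBBBBBBBB BB     o.oo.               
  14  BBBBBBBBB BBBB     o ... o.            
  11 B B BB B  B B B        .. ...           
   9 BBBB  BBBB BBBBo      o. ....          o
   6 BBB BB    BB BB .     o ..o.o        .  
   4    BB BBBBB BBBo o. ....o           o o#
   1 BBBBBBB BBBB  Bo.. ..o..          .oo. o
  -1 BBBBBBBBBBBBBBB o. .o           .o.o.ooo
  -3 BBBBB BBBBBBBBBB.oo             .o . .  
  -6 BBBBBBBBBBBBB  ...              . . .   
  -8 BBBBBBBBBBB BBB. . o            ..      
 -11 BBBBBB BBBBBBB ...o                     
 -13 BBBB BB BBBBBB ...o                     
 -16 BBB B BBBBBBB ....o
```

Call:
arm_command([
  {"dx": 0, "dy": -0.08, "dz": -0.03, "turn": 0, "claw": 0.53},
  {"dx": 0, "dy": -0.08, "dz": 0, "turn": 0, "claw": 0.53},
  {"dx": 0, "dy": -0.07, "dz": 0, "turn": 0, "claw": 0.53},
  {"dx": 0, "dy": 0, "dz": 0, "turn": 0, "claw": 0.53},
])

```text
clock: 28.82
tcp_pos: [0.557, -0.0277, 0.1279]
tcp_rot: [0.568, 0.823, -0.0, 0.0]
ft_force: [0.0, -0.3, -3.2]
finger_gap: 0.0653
finger_force: 12.1
```

```bash
python3 fin.py; python3 asc.py|sed -n 3,27p
```

```text
top - | 80: in -17.9 2.3 out -32.4 20.0 ztop 158.8 | 100: in -27.8 13.7 out -35.8 21.7 ztop 160.9 | 113: in -30.0 15.8 out -37.9 22.6 ztop 161.9 | 122: in -20.7 6.9 out -41.9 23.2 ztop 165.8
scene 62: in -4.7 -1.1 out -23.8 11.1 ztop 157.3 | 80: in -19.7 4.5 out -33.3 17.9 ztop 158.9 | 100: in -28.3 11.6 out -36.3 22.7 ztop 160.8 | 113: in -30.0 16.9 out -38.7 26.9 ztop 162.6 | -
[557.  -27.2 127.9] [ 0.356 -0.935] gap 0.0654 F 12.1 [ 0.6  0.9 -2.6]
  44               .RRRRRR o o  .            
  41               . R  RR                   
  39  oo oo#       oRRRR  R#o                
  36 o  o   o #     ooRRRRRo.                
  34 oooooo o o      RRRR# Ro                
  31 ###### #oooo   ..RRRR#.#                
  29        B#ooooo . RRRRR                  
  26  BBBBBB  B##oo.o.# RRR                  
  24 BBBBBBBBB  ##ooo  RR ##                 
  21 BB  BBBBBBB  ooo   #  o                 
  19  BBB BBBBB B#o#     #o ..               
  16 B BBB BBBBBB BB     o. ..  .          .#
  14 BBBBBBBBBBBBBBB     o o.. oo.        ##o
  11 BBBB BB  B BB B       . . ...    . o#ooo
   9   BBBBBBBBB  BBo oo    ...ooo     o#ooo.
   6 BB BB BBBBBBBBB    . ....o o  o o.oooo. 
   4 BBB BB BB BBBBBo...#.....   .  ooooo.   
   1  B B BBB BBB   o..ooo.       ooooo.     
  -1 BBB B BBBBBBBBB...         .oooo.       
  -3 BBBBBBBBBBBBBBBB..o       ...o.         
  -6 BBBBBBBBBBBBBBB. ..o       ..           
  -8 BBBBBBB BB BBB  ...o                    
 -11 BBBBBBB BB BBBB ...o                    
 -13 BBBBBBB BBBBBB ...o                     
 -16 BB BB BBBBBBBo ...o
```

Call:
arm_command([
  {"dx": 0, "dy": 0, "dz": 0.04, "turn": 0, "claw": 0.47},
  {"dx": 0, "dy": 0, "dz": 0.04, "turn": 0, "claw": 0.4},
  {"dx": 0, "dy": 0, "dz": 0.03, "turn": 0, "claw": 0.33},
  {"dx": 0, "dy": 0, "dz": 0, "turn": 0, "claw": 0.33},
])

```text
clock: 29.48
tcp_pos: [0.5569, -0.027, 0.1345]
tcp_rot: [0.567, 0.823, 0.0, -0.0]
ft_force: [-1.4, -0.2, -2.4]
finger_gap: 0.0567
finger_force: 13.4
```

```bash
python3 fin.py; python3 asc.py|sed -n 3,27p
```

```text
top - | 80: in -12.1 1.8 out -29.7 17.6 ztop 160.6 | 100: in -24.8 12.1 out -32.6 19.6 ztop 161.8 | 113: in -16.1 8.4 out -34.0 20.6 ztop 162.2 | 122: in -5.1 -1.1 out -42.8 19.6 ztop 175.4
scene 62: in -4.2 -2.3 out -19.9 13.6 ztop 159.4 | 80: in -14.5 1.6 out -31.7 16.1 ztop 160.5 | 100: in -27.3 11.0 out -34.0 17.4 ztop 161.9 | 113: in -15.1 -2.0 out -34.9 19.9 ztop 169.0 | 122: in -35.1 -1.0 out -46.2 22.1 ztop 177.0
[556.8 -27.1 134.4] [ 0.356 -0.935] gap 0.0567 F 13.4 [-0.7 -0.  -2.6]
  44                RRRRR ### oo## ##o.      
  41               .    RR #oooo o           
  39 o    o#       oRRRR  R#                 
  36 ooooo    o#    oR RR Roo                
  34  oooooo o o    #RR RR Ro                
  31 ##### ##oo oo.  .RRRR###                
  29        B#ooo  .. .RRRRR                 
  26  BBBBBB  B##o..o.#RRRR                  
  24 BBBBBBBBB  ##ooo  RRR #                 
  21 BBBBBBBBBBB #ooo   ## o                 
  19 BBBBBBBBBBBBBo#      o.                #
  16 B BBBBBBBBBB BB     o . .            ##o
  14  BBBBB BBB BBBB        .  oo.   .# # ooo
  11 B B B BBB B B B      o... ...     #o#ooo
   9 BBBBBBBB BBBBBBo      ......o  oo#oooo. 
   6 BB   BBBBBBB BB      . ...oo ## oooo.   
   4  BBBB B BB  BBBo.o o......  ooooo..     
   1 BBBBBBBBBBBBBBBo.. .oo    oo.oo..       
  -1 BBB  BBBBBBBBB ....      .ooo.          
  -3 BB BBB BBBBB BBB.. o     ...            
  -6 BBBBBBBBBBBBB B.. .                     
  -8 BBBBBBBBBB BBB . ..                     
 -11 BBBBBBBBB BBBB B. .o                    
 -13 BBBBBBB BBBBB  . .o                     
 -16 B B B BBBBBBB o...o
```

Call:
arm_command([
  {"dx": 0, "dy": 0, "dz": 0.05, "turn": 0, "claw": 0.32},
  {"dx": 0, "dy": 0, "dz": 0.03, "turn": 0, "claw": 0.27},
  {"dx": 0, "dy": 0, "dz": 0.02, "turn": 0, "claw": 0.22},
  {"dx": 0, "dy": 0, "dz": 0, "turn": 0, "claw": 0.2},
])

```text
clock: 30.12
tcp_pos: [0.557, -0.0268, 0.1405]
tcp_rot: [0.567, 0.823, 0.0, 0.0]
ft_force: [-0.9, 0.7, -2.9]
finger_gap: 0.0517
finger_force: 17.5
```

```bash
python3 fin.py; python3 asc.py|sed -n 3,27p
```

```text
top - | 80: in -8.0 1.3 out -27.8 18.6 ztop 160.2 | 100: in -22.0 11.5 out -30.0 19.2 ztop 161.1 | 113: in -23.6 6.3 out -31.1 18.7 ztop 161.3 | 122: in -5.4 -1.4 out -41.7 18.2 ztop 179.6
scene 62: in -5.4 -2.8 out -17.1 10.7 ztop 160.5 | 80: in -11.7 2.4 out -29.0 16.0 ztop 159.8 | 100: in -22.0 10.1 out -31.3 17.4 ztop 160.5 | - | -
[557.  -26.9 140.5] [ 0.356 -0.934] gap 0.0512 F 17.5 [-0.9  0.9 -3.6]
  44                 RRRR ##  #ooo oo#ooo##o.
  41                R RR R  #ooo o #o      ..
  39  oo o #       o.RR R R# oo o            
  36 o  o o    #    #  R  Roo                
  34 oooooooo o o    .R  R Roo               
  31 ##### ##ooo  o   RRRRoRoo               
  29        B#oooo  ... RRRR#                
  26  BBBBBB  B###o   .RRRR                  
  24 BBBBBBBBB  ##o... .RRR                  
  21 BBBBBBBBBBB  o.o   RR#o                 
  19 B B BBBBBBBB#oo##  ##  ..           o .o
  16 BB BBBB BBBB BB     o.o..         o  ##o
  14 BBBBBBBB BBBBBB        .. o.    #  o#ooo
  11 BBBBBBBBB   B B      o... ...#   ##oooo.
   9 B BB B BBBBB BBo         .... oo#oooo.. 
   6 BBBBB BBBBBBBBB .    .o...oo#oooooo.    
   4  B  BBB BBBBBBBo o. ...o. .ooooo..      
   1 BBBBBB B B B BBo.. .o... ..oo..         
  -1 B B BBBBB BBBB ....     .ooo.           
  -3 BB BBB  BBBBBBB...o     ..              
  -6 BBBBBBBBBB BBBB... o                    
  -8 BBBBBBBBB BBBB . ..o                    
 -11 BBBBBB BB B B ... o                     
 -13 BBBBBB BBBBBBB ...o                     
 -16 B B B BBBBBBB. ...o
```

Call:
arm_command([
  {"dx": 0, "dy": 0, "dz": 0.03, "turn": 0, "claw": 0.13},
  {"dx": 0, "dy": 0, "dz": 0.03, "turn": 0, "claw": 0.06},
  {"dx": 0, "dy": 0, "dz": 0.02, "turn": 0, "claw": 0.0},
  {"dx": 0, "dy": 0, "dz": 0, "turn": 0, "claw": 0.0},
])

```text
clock: 30.78
tcp_pos: [0.557, -0.0268, 0.1454]
tcp_rot: [0.567, 0.824, 0.0, 0.0]
ft_force: [-0.8, 0.5, -3.2]
finger_gap: 0.0433
finger_force: 15.4
```

```bash
python3 fin.py; python3 asc.py|sed -n 3,27p
```

```text
top 62: in -4.1 -2.2 out -16.0 3.6 ztop 157.9 | 80: in -7.8 1.3 out -26.7 16.5 ztop 156.2 | 100: in -20.3 8.8 out -27.6 16.3 ztop 155.7 | 113: in -20.8 0.4 out -28.1 15.7 ztop 156.4 | 122: in -5.0 -1.9 out -42.7 15.4 ztop 180.2
scene 62: in -3.4 -1.7 out -15.9 8.1 ztop 158.5 | 80: in -6.0 0.9 out -28.1 17.0 ztop 155.9 | 100: in -20.7 8.0 out -29.2 13.8 ztop 156.0 | 113: in -7.2 -1.6 out -27.4 9.3 ztop 176.2 | 122: in -4.0 2.5 out -42.8 10.5 ztop 183.1
[557.2 -27.6 145.4] [ 0.356 -0.935] gap 0.0431 F 15.5 [-0.4  2.  -3.9]
  44                RRRRRR   ###oo #o#o.. ..o
  41                .RRR RR######o oo      . 
  39 o oo ##        .R  RR    ##o           .
  36  o  o   o #    ooRR   #o                
  34 ooooooo o o     #R RR Ro.               
  31 ##### ##oo o o   RRR  R.o               
  29        B#oooo  ...RRRR#o#               
  26  BBBBBB  B##oo....RRRR #                
  24 BBBBBBBBB  ##o. # .RRRR               # 
  21 BB BBBBBBBB #o.o#  RR #         o  o## #
  19 BBBBB BBBBBB ooo    #o  o        ###  oo
  16 B BBBB BBBBB BB       oo.    o####  oooo
  14  BBBBBB  BB BBB     oo..     o##ooooo.o.
  11 BBB B BBB BBB B      o .. ...##oo . .   
   9 B  BBB BBB BBBBB      o .....o.. .      
   6  BB B B  BB  BBoooo   .. ....           
   4 BBBB BBBBB BBBB .   ......oo            
   1 B BBBBB B BBBBB  o ....o.               
  -1 BBB BB BBBBBBB .ooo#..                  
  -3 BBBBBBBBBBBBBBBB..                      
  -6 BBBBBBBBBBB BB . .o                     
  -8 BBBBBBBBBB BBBB .. .                    
 -11 BBBB B B BBBBB. . o                     
 -13 BBBB B BBBBBBB . .o                     
 -16  BBBBBBB BBBB ....o
```

```bash
cat > arc.py <<'E'
from lugs import *
C=A-.014*zp
def tcp(phi,off=.128,v=-.0065,yaw=3,dz=-.015):
    f=np.radians(phi); u=np.cos(f)*e1+np.sin(f)*e2; L=C+.057*u
    h=-u[:2]; a=np.arctan2(h[1],h[0])+np.radians(yaw); x=np.array([np.cos(a),np.sin(a)]); y=np.array([-x[1],x[0]])
    return np.r_[L[:2]-off*x-v*y, L[2]+dz, np.degrees(a)],L
if __name__=='__main__':
    p0=None
    for phi in range(24,84,5):
        t,L=tcp(phi); print(phi,t.round(4),L.round(4),'' if p0 is None else ((t-p0)[:3]/.06).round(2),'' if p0 is None else round(np.radians(t[3]-p0[3])/.08,2)); p0=t
E
python3 arc.py
```

```text
24 [ 5.52500e-01 -2.88000e-02  1.46800e-01 -6.83048e+01] [ 0.5938 -0.1502  0.1618]  
29 [ 5.38600e-01 -3.49000e-02  1.44800e-01 -6.35445e+01] [ 0.5898 -0.1524  0.1598] [-0.23 -0.1  -0.03] 1.04
34 [ 5.25000e-01 -4.22000e-02  1.42900e-01 -5.86697e+01] [ 0.586  -0.155   0.1579] [-0.23 -0.12 -0.03] 1.06
39 [ 5.11800e-01 -5.09000e-02  1.41200e-01 -5.36726e+01] [ 0.5824 -0.1579  0.1562] [-0.22 -0.14 -0.03] 1.09
44 [  0.4991  -0.0609   0.1397 -48.5483] [ 0.579  -0.1612  0.1547] [-0.21 -0.17 -0.03] 1.12
49 [  0.4871  -0.0723   0.1383 -43.2961] [ 0.5758 -0.1648  0.1533] [-0.2  -0.19 -0.02] 1.15
54 [  0.4759  -0.0848   0.1372 -37.9197] [ 0.5729 -0.1686  0.1522] [-0.19 -0.21 -0.02] 1.17
59 [  0.4657  -0.0986   0.1362 -32.4279] [ 0.5703 -0.1728  0.1512] [-0.17 -0.23 -0.02] 1.2
64 [  0.4567  -0.1135   0.1354 -26.8346] [ 0.568  -0.1771  0.1504] [-0.15 -0.25 -0.01] 1.22
69 [  0.449   -0.1294   0.1349 -21.1588] [ 0.5661 -0.1816  0.1499] [-0.13 -0.26 -0.01] 1.24
74 [  0.4428  -0.146    0.1345 -15.4242] [ 0.5644 -0.1863  0.1495] [-0.1  -0.28 -0.01] 1.25
79 [ 0.4381 -0.1633  0.1344 -9.6576] [ 0.5632 -0.1911  0.1494] [-0.08 -0.29 -0.  ] 1.26
```

Call:
arm_command([
  {"dx": 0, "dy": 0.03, "dz": -0.02, "turn": 0, "claw": 0.2},
  {"dx": 0, "dy": 0.03, "dz": 0, "turn": 0, "claw": 0.5},
  {"dx": 0, "dy": 0, "dz": 0, "turn": 0, "claw": 0.53},
])

```text
clock: 31.3
tcp_pos: [0.557, -0.0234, 0.1441]
tcp_rot: [0.567, 0.823, 0.0, 0.0]
ft_force: [-0.6, 0.0, -2.1]
finger_gap: 0.0653
finger_force: 11.2
```

Call:
arm_command([
  {"dx": -0.13, "dy": -0.13, "dz": 0, "turn": 0.5, "claw": 0.53},
  {"dx": -0.2, "dy": -0.1, "dz": -0.01, "turn": 0.9, "claw": 0.53},
  {"dx": -0.2, "dy": -0.1, "dz": -0.01, "turn": 0.9, "claw": 0.53},
  {"dx": 0, "dy": 0, "dz": 0, "turn": 0, "claw": 0.53},
])

```text
clock: 31.8
tcp_pos: [0.5249, -0.0436, 0.143]
tcp_rot: [0.49, 0.872, 0.0, 0.0]
ft_force: [0.7, -0.1, -1.8]
finger_gap: 0.0656
finger_force: 11.2
```

```bash
python3 fin.py; python3 asc.py|sed -n 1,24p
```

```text
top - | - | - | 113: in -15.8 3.7 out -36.2 23.7 ztop 165.0 | 122: in -7.2 -0.9 out -47.4 23.7 ztop 179.7
scene 62: in -3.7 -2.6 out -20.4 12.1 ztop 161.7 | 80: in -20.8 8.1 out -33.0 21.2 ztop 160.5 | 100: in -27.2 12.9 out -35.7 22.2 ztop 159.4 | 113: in -20.3 3.7 out -35.6 9.5 ztop 173.8 | 122: in -7.4 -0.9 out -45.1 10.5 ztop 181.0
[525.6 -43.  143. ] [ 0.52  -0.854] gap 0.0654 F 11.2 [-0.2 -0.  -2.5]
  49              RR RR                      
  46              R RRR                      
  44              oRRRRR                     
  41              oRRRR  R##                 
  39 oo  oo#       .   R RRo                 
  36   oo o  o#     RRRRR Ro                 
  34 ooooo o o  o   oRR#RRR                  
  31 #### # #ooo  ....#RR                    
  29        B#oooo .o#RRRR                   
  26  BBBBBB  B##o.o   R ##o                 
  24 BBBBBBBBB  ##oo#    o .                 
  21 BBBBBBBBBBB ##     #oo.   o.            
  19 B BBBBBBBBBBBB     o. . .o .. . o       
  16  B  BBBBB BB BB     o.    .  o .o       
  14 B BBBBBB B BBBB       ......o ooo       
  11 BBBB BBBBBBBB B  o   o....oo ooo.       
   9  B BBBBBBB   BBo.  ..o... . .oo.        
   6 BBB BB   BBBBBB  o..o..   ..o.          
   4 B BB  BBBBB   Bo..o.        .           
   1 BB BBBBBB BBBBBB..o        .            
  -1 BBBBBB BBBBBBBBB..o                     
  -3 BBBB BBB BBB BBB..                      
  -6 BBBBBBBBBBB BB .. .o                    
  -8 BBBBBBBB BBBBBB . .o
```

Call:
arm_command([
  {"dx": -0.18, "dy": -0.11, "dz": 0.02, "turn": 0.85, "claw": 0.53},
  {"dx": -0.17, "dy": -0.12, "dz": 0.01, "turn": 0.85, "claw": 0.53},
  {"dx": -0.15, "dy": -0.13, "dz": 0, "turn": 0.85, "claw": 0.53},
  {"dx": -0.14, "dy": -0.14, "dz": 0, "turn": 0.85, "claw": 0.53},
])

```text
clock: 32.45
tcp_pos: [0.4879, -0.0724, 0.1451]
tcp_rot: [0.365, 0.931, 0.001, 0.001]
ft_force: [3.8, 1.9, -1.6]
finger_gap: 0.0655
finger_force: 12.3
```

Call:
arm_command([
  {"dx": -0.14, "dy": -0.16, "dz": 0, "turn": 0.9, "claw": 0.53},
  {"dx": -0.13, "dy": -0.17, "dz": 0, "turn": 0.9, "claw": 0.53},
  {"dx": -0.12, "dy": -0.18, "dz": 0, "turn": 0.9, "claw": 0.53},
  {"dx": -0.12, "dy": -0.18, "dz": 0, "turn": 0.9, "claw": 0.53},
])

```text
clock: 32.95
tcp_pos: [0.4566, -0.1146, 0.1448]
tcp_rot: [0.228, 0.974, 0.0, 0.0]
ft_force: [0.0, -0.0, -1.7]
finger_gap: 0.0653
finger_force: 11.2
```

```bash
sed -i 's/G=\[\[.*/G=[[" "]*40 for _ in range(48)]/; s/(50-q\[1\])/(80-q[1])/; s/j<36/j<48/; s/(50-2.5\*j-1)/(80-2.5*j-1)/' asc.py; python3 fin.py; python3 asc.py|sed -n 1,36p
```

```text
top - | - | - | - | -
scene 62: in -3.6 -2.0 out -15.3 18.6 ztop 165.1 | 80: in -13.9 16.1 out -25.1 27.7 ztop 163.1 | 100: in -9.7 22.3 out -26.7 32.1 ztop 163.3 | 113: in -4.4 -2.7 out -27.1 31.3 ztop 176.2 | 122: in -4.0 -2.1 out -28.3 28.9 ztop 178.8
[ 456.  -115.6  144.7] [ 0.894 -0.448] gap 0.0655 F 11.2 [ 0.9 -0.4 -2.6]
  79                                         
  76                                         
  74                                         
  71                                         
  69                                         
  66                                         
  64                                         
  61                                         
  59                                         
  56                                         
  54                                         
  51                                         
  49                                         
  46                                         
  44                                         
  41                                         
  39 oooo o#                       
[... 163 characters left out ...]
oooo   .# R     o# #           
  26  BBBBBB  B##o..o  R  oo  . o            
  24 BBBBBBBBB  ##oo#   # o                  
  21 BB BBBBBBBB ###     o.o   ..            
  19 BBB BB B BBBBB     oo.. . o             
  16 BBBBB B BBBB BB     o. ..o ..           
  14 BB BBBBB   BBB            ...           
  11 BBB  BBBBBBBB B      oo...o.            
   9 B BBBBB BBB BBB .  .. ...               
   6  B B  BBBBBB BBo oo..ooo                
   4 B BBBBBB B BB Bo..o#.                   
   1 BBB BB BB BBBBBB...                     
  -1 B BBBBB BBBBB  B..o                     
  -3 BBBBBBBBBBBBBBBB..o                     
  -6 BBBBBBBBBBBBB B. .o                     
  -8 BBBBBBBBBBB BB .. .
```

Call:
arm_command([
  {"dx": -0.6, "dy": 0.3, "dz": 0.1, "turn": 0, "claw": 0.3},
  {"dx": 0.15, "dy": 0.6, "dz": 0.09, "turn": 0, "claw": 0},
  {"dx": 0.3, "dy": 0.6, "dz": 0, "turn": 0, "claw": -0.5},
  {"dx": 0.6, "dy": 0.1, "dz": 0, "turn": 0, "claw": -0.5},
  {"dx": 0.6, "dy": -0.3, "dz": 0, "turn": 0, "claw": -0.5},
], grip_force=100)

```text
clock: 33.72
tcp_pos: [0.5209, -0.0333, 0.156]
tcp_rot: [0.228, 0.974, 0.001, 0.0]
ft_force: [-0.8, -1.0, -1.6]
finger_gap: 0.0285
finger_force: 96.2
```

```bash
python3 fin.py; python3 - <<'E'
from lugs import *
print(red()[1])
E
```

```text
top - | - | - | - | -
scene 62: in -3.3 -1.8 out -10.1 12.7 ztop 170.2 | 80: in -4.7 -2.2 out -14.8 21.3 ztop 169.1 | 100: in -6.2 15.2 out -16.0 26.4 ztop 168.6 | 113: in -5.6 17.3 out -13.6 25.5 ztop 168.4 | 122: in -4.8 15.5 out -12.1 24.7 ztop 167.8
[522.1 -37.2 155.7] [ 0.894 -0.449] gap 0.0282 F 96.3 [-0.5 -0.  -3. ]
('scene', 44, [[25.9, 26.4, 3.4], [34.5, 38.9, 10.9], [42.8, 52.9, 14.1]])
```

Call:
arm_command([
  {"dx": -0.02, "dy": -0.3, "dz": 0, "turn": 0, "claw": -0.5},
  {"dx": -0.08, "dy": -0.25, "dz": 0, "turn": 0, "claw": -0.5},
  {"dx": -0.12, "dy": -0.2, "dz": -0.02, "turn": 0, "claw": -0.5},
  {"dx": -0.15, "dy": -0.17, "dz": -0.02, "turn": 0, "claw": -0.5},
])

```text
clock: 34.42
tcp_pos: [0.4962, -0.0881, 0.1534]
tcp_rot: [0.227, 0.974, 0.003, -0.001]
ft_force: [-4.5, 23.1, -3.1]
finger_gap: 0.0283
finger_force: 104.6
```

Call:
arm_command([
  {"dx": -0.15, "dy": -0.15, "dz": -0.03, "turn": 0, "claw": -0.5},
  {"dx": -0.15, "dy": -0.15, "dz": -0.02, "turn": 0, "claw": -0.5},
])

```text
clock: 34.67
tcp_pos: [0.4815, -0.1036, 0.1513]
tcp_rot: [0.224, 0.975, 0.004, 0.002]
ft_force: [22.6, 28.5, -5.3]
finger_gap: 0.0284
finger_force: 124.8
```

```bash
python3 fin.py; python3 - <<'E'
from lugs import *
print(red()[1])
E
```

```text
top - | - | - | - | -
scene - | 80: in -21.6 -0.2 out -40.0 36.1 ztop 171.1 | 100: in -7.0 1.9 out -30.6 41.9 ztop 177.7 | 113: in -5.2 26.3 out -21.6 40.1 ztop 172.7 | 122: in -7.3 10.5 out -45.5 43.0 ztop 171.0
[ 482.4 -102.7  152.1] [ 0.9   -0.436] gap 0.0280 F 119.4 [15.9 26.6 -4.8]Traceback (most recent call last):
  File "<stdin>", line 2, in <module>
  File "lugs.py", line 24, in red
    o.append((n,int(k.sum()),np.percentile(Q[k],[3,50,97],axis=0).round(1).tolist()))
                             ~~~~~~~~~~~~~^^^^^^^^^^^^^^^^^^^^^^^
    return _quantile_unchecked(
        a, q, axis, out, overwrite_input, method, keepdims, weights)
    return _ureduce(a,
                    func=_quantile_ureduce_func,
    ...<5 lines>...
                    overwrite_input=overwrite_input,
                    method=method)
    r = func(a, **kwargs)
    result = _quantile(arr,
                       quantiles=q,
    ...<2 lines>...
                       out=out,
                       weights=wgt)
    slices_having_nans = np.isnan(arr[-1, ...])
                                  ~~~^^^^^^^^^
IndexError: index -1 is out of bounds for axis 0 with size 0
```

Call:
arm_command([
  {"dx": -0.1, "dy": 0.25, "dz": 0, "turn": 0, "claw": -0.3},
  {"dx": -0.7, "dy": 0.3, "dz": 0, "turn": 0.3, "claw": 0.2},
  {"dx": -0.3, "dy": -0.3, "dz": 0, "turn": 0.6, "claw": 0.53},
  {"dx": 0, "dy": -0.4, "dz": -0.05, "turn": 0.6, "claw": 0.53},
], grip_force=70)

```text
clock: 35.33
tcp_pos: [0.4115, -0.1191, 0.1478]
tcp_rot: [0.169, 0.986, 0.001, 0.0]
ft_force: [1.1, 0.1, -2.8]
finger_gap: 0.065
finger_force: 11.5
```

```bash
sed -i 's/=.__main__.: asc()/=="__main__": import sys; asc(sys.argv[1] if len(sys.argv)>1 else "top")/' asc.py; sed -i 's/__name__=="__main__"/__name__=="__main__"/' asc.py; tail -1 asc.py; python3 fin.py; python3 asc.py scene|sed -n 1,40p
```

```text
if __name__==="__main__": import sys; asc(sys.argv[1] if len(sys.argv)>1 else "top")
top - | - | 100: in -12.4 29.4 out -18.8 37.1 ztop 170.3 | 113: in -12.5 31.4 out -19.4 38.4 ztop 171.5 | 122: in -13.8 33.6 out -20.4 40.4 ztop 171.1
scene 62: in -4.2 -2.0 out -10.2 14.9 ztop 170.3 | 80: in -5.0 0.7 out -21.6 27.5 ztop 170.3 | 100: in -16.3 24.1 out -23.0 33.1 ztop 169.4 | 113: in -17.3 26.6 out -24.0 34.9 ztop 171.0 | 122: in -16.2 30.1 out -24.4 37.3 ztop 169.6
[ 411.9 -121.3  147.7] [ 0.941 -0.339] gap 0.0656 F 11.5 [ 0.4 -0.  -3.1]  File "asc.py", line 13
    if __name__==="__main__": import sys; asc(sys.argv[1] if len(sys.argv)>1 else "top")
                 ^
SyntaxError: invalid syntax
```

```bash
sed -i 's/===/==/' asc.py; python3 asc.py top|sed -n 1,36p
```

```text
79          o o                 .  #       
  76        . o.                    o#       
  74        o oo                  o oo       
  71        o o                   oo         
  69       . ..                   o o        
  66                              oo#        
  64         .                    oo#        
  61                              ..         
  59              RR              .oo        
  56            RRRR              .o         
  54            .RRRR             .o         
  51             RRRR             . .        
  49              RRRRR                      
  46              RR R                       
  44              oRR RR                     
  41              o.RRRR R#o                 
  39 ooo o #        o  R RRo                 
  36    o oo o     .RRR R R#                 
  34 oooooo o  #    .RRRR .#                 
  31 ##o#### oooo ....RRRR  #.               
  29        B#ooo.  o#RRR... ..              
  26 B BBBBB  B##o..#  R... ...              
  24 BBBBBBBBB B #oo#  o....#oo              
  21 BBBBBBBBBB  ###    ...o                 
  19 BBBBBBBBBBBBBB  o .ooo                  
  16  BB  B BBBBB B . .#.                    
  14 BB BBBBBB BBBBooo...                    
  11 BBB B BBBB  B o.o.#                     
   9    B BB  BBBBBoo.o                      
   6 BBBBBB BBB  BBo  o                      
   4 B BBBBBB  BB  oo.                       
   1 BB BBBBBBBBBBB ..o                      
  -1 BBBB BBBBBBB Bo..o                      
  -3 BBBBBB BBBBBBBo..o                      
  -6 BBBBBBBBBBBBBBo..                       
  -8 BBBBBB BB BBBB...oo
```

```bash
python3 - <<'E'
from h import *
a,_=load('scene'); b,_=load('top')
R=lambda p,x0,y0,x1,y1:cv2.resize(p[y0:y1,x0:x1],(400,300),interpolation=cv2.INTER_CUBIC)
save('z.png',np.vstack([np.hstack([R(b,280,140,344,188),R(a,260,185,324,233)]),np.hstack([R(b,160,110,360,260),R(a,110,120,350,300)])]))
E
```

```text
(no output)
```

View pics/z.png

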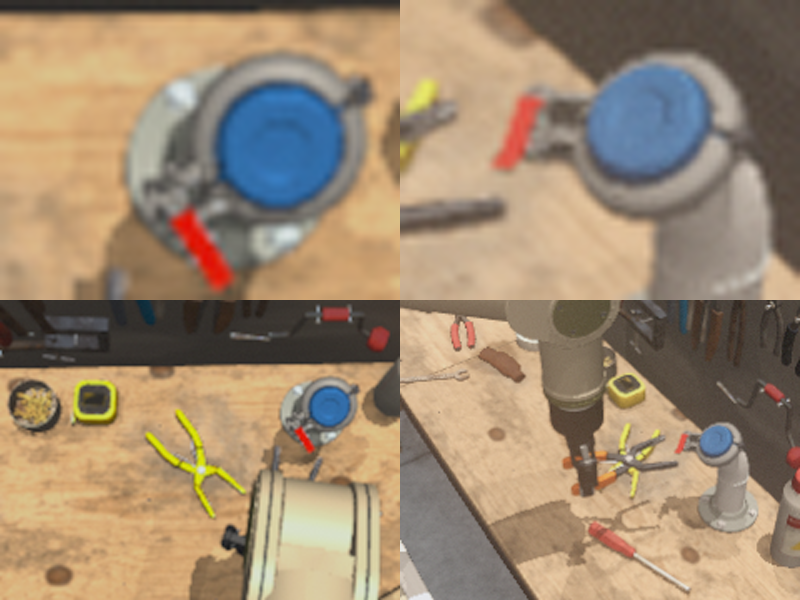

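Call:
arm_command([
  {"dx": -0.1, "dy": 0.5, "dz": 0, "turn": 0, "claw": 0.5},
  {"dx": -0.1, "dy": 0.9, "dz": 0, "turn": 0, "claw": 0.5},
  {"dx": -0.1, "dy": 0.95, "dz": 0, "turn": 0, "claw": 0.5},
  {"dx": -0.1, "dy": 0.95, "dz": 0, "turn": 0, "claw": 0.5},
  {"dx": -0.1, "dy": 0.95, "dz": 0, "turn": 0, "claw": 0.5},
])

```text
clock: 36.1
tcp_pos: [0.3821, 0.1382, 0.1479]
tcp_rot: [0.171, 0.985, 0.0, 0.0]
ft_force: [1.8, 0.3, -2.8]
finger_gap: 0.0643
finger_force: 11.5
```

Call:
arm_command([
  {"dx": 0, "dy": 0.7, "dz": -0.2, "turn": 0, "claw": 0.5},
  {"dx": 0, "dy": 0.3, "dz": -0.5, "turn": 0, "claw": 0.5},
  {"dx": 0, "dy": 0, "dz": -0.6, "turn": 0, "claw": 0.5},
  {"dx": 0, "dy": 0, "dz": -0.4, "turn": 0, "claw": 0.5},
  {"dx": 0, "dy": 0, "dz": 0, "turn": 0, "claw": 0.5},
])

```text
clock: 36.72
tcp_pos: [0.3814, 0.1957, 0.0444]
tcp_rot: [0.171, 0.985, -0.001, -0.001]
ft_force: [0.5, 0.2, -1.9]
finger_gap: 0.0644
finger_force: 11.5
```

```bash
python3 fin.py; python3 asc.py top|sed -n 9,30p
```

```text
top 62: in -4.2 -2.0 out -12.2 13.6 ztop 66.1 | 80: in -5.4 0.3 out -21.8 27.6 ztop 66.2 | 100: in -15.1 23.1 out -23.6 30.6 ztop 67.1 | 113: in -16.0 25.2 out -24.2 33.7 ztop 66.4 | 122: in -18.1 27.8 out -24.9 34.8 ztop 66.6
scene 62: in -4.8 -2.1 out -11.4 17.0 ztop 67.0 | 80: in -6.0 3.0 out -20.9 25.9 ztop 67.5 | 100: in -15.3 20.8 out -22.9 34.4 ztop 66.1 | 113: in -17.5 27.0 out -22.4 33.4 ztop 66.5 | 122: in -16.2 26.3 out -22.9 33.8 ztop 67.4
[383.1 196.5  46.4] [ 0.942 -0.336] gap 0.0644 F 11.5 [ 0.7  0.5 -2.1]
  59              RR                         
  56            RRRR                         
  54            .RRRR                        
  51             RRRR                        
  49              RRRRR                      
  46              RRRRR                      
  44              o RR R                     
  41              oRRRRR R#o                 
  39 oooooo#       .R   RRRo                 
  36       oo #      RRRR R#                 
  34 oooooo   o     .RRR  .o                 
  31 o## o # oooo . ..RRRR  #.               
  29        Boooo ..o#RRRR.....              
  26  BBBBBB  B##.oo   R... .. .             
  24 BBBBBBBBB  ##oo#  o....ooo              
  21 BBBBBBBBBBB ##     . oo                 
  19   BBBBBBBBBBBB  o   ..                  
  16 BB BBBB BBBB Bo  ....o                  
  14   BBBBBBBBBBBBo...#.                    
  11 BB BBBBBB BBB o...                      
   9 BBBBB BBBBB BB  .o                      
   6 B  B B B B BBBoo.o
```

Call:
arm_command([
  {"dx": 0, "dy": 0, "dz": -0.45, "turn": 0, "claw": 0.5},
  {"dx": 0, "dy": 0, "dz": -0.25, "turn": 0, "claw": 0.5},
  {"dx": 0, "dy": 0, "dz": -0.11, "turn": 0, "claw": 0.5},
  {"dx": 0, "dy": 0, "dz": 0, "turn": 0, "claw": 0.5},
  {"dx": 0, "dy": 0, "dz": 0, "turn": 0, "claw": 0.7},
])

```text
clock: 37.5
tcp_pos: [0.3835, 0.1966, -0.0022]
tcp_rot: [0.171, 0.985, 0.001, 0.0]
ft_force: [-0.2, -0.7, -0.5]
finger_gap: 0.0726
finger_force: 0.0
```

Call:
arm_command([
  {"dx": 0, "dy": 0, "dz": 0, "turn": 0, "claw": 0.9},
  {"dx": 0, "dy": 0, "dz": 0, "turn": 0, "claw": 1},
  {"dx": 0, "dy": 0, "dz": 0.15, "turn": 0, "claw": 1},
  {"dx": 0, "dy": 0, "dz": 0.5, "turn": 0, "claw": 1},
  {"dx": 0, "dy": 0, "dz": 0.9, "turn": 0, "claw": 1},
])

```text
clock: 38.12
tcp_pos: [0.3819, 0.1955, 0.0905]
tcp_rot: [0.171, 0.985, -0.001, -0.001]
ft_force: [1.3, 0.4, -0.3]
finger_gap: 0.0855
finger_force: 0.0
```

Call:
arm_command([
  {"dx": 0, "dy": 0, "dz": 0.5, "turn": 0, "claw": 1},
  {"dx": 0, "dy": 0, "dz": 0, "turn": 0, "claw": 1},
])

```text
clock: 38.38
tcp_pos: [0.3843, 0.197, 0.1229]
tcp_rot: [0.171, 0.985, 0.002, 0.002]
ft_force: [0.6, -0.3, -0.8]
finger_gap: 0.0852
finger_force: 0.0
```

```bash
python3 - <<'E'
from h import *
s=sense();print(s['clock'],s['tcp_pos'],s['finger_gap'],s['ft_force'])
p,d=look('scene'); P,xs,ys=cloud('scene',d)
c=p[ys,xs].astype(int)
k=(P[:,0]>.3)&(P[:,0]<.6)&(P[:,1]>.07)&(P[:,1]<.26)&(P[:,2]<.3)
o=k&(c[:,0]>170)&(c[:,2]<80)&(c[:,1]<150)&(P[:,2]<.2); print('orange',o.sum(),np.percentile(P[o],[2,50,98],axis=0).round(3).tolist() if o.any() else '')
j=k&(c.max(1)<110)&(P[:,2]>.004)&(P[:,2]<.05); print('dark',j.sum(),np.percentile(P[j],[2,50,98],axis=0).round(3).tolist() if j.any() else '')
E
```

```text
38.375 [0.38431481 0.19704038 0.12290822] 0.08521980307938708 [ 0.56388065 -0.28980089 -0.83300599]
orange 72 [[0.37, 0.157, 0.005], [0.392, 0.199, 0.017], [0.425, 0.231, 0.022]]
dark 9 [[0.434, 0.133, 0.006], [0.466, 0.184, 0.012], [0.497, 0.201, 0.016]]
```

Pliers lie flat and released, the clamp still stands shut, and the arm touches nothing.

```bash
python3 -c "
from plant import r
print(r.hand_in())"
```

```text
the job is handed in; nothing more can be done
None
```

The clamp stayed shut after I released it, so the catch appears latched, but the final closing was not the jaws-astride squeeze you asked for: those attempts slipped off (the tool cannot tilt to match the leaning clamp), and the clamp went shut when I pushed the rear lug sideways with the closed pliers, trying to turn the ring. The lugs had by then turned about 25° towards the front, the pliers now lie flat and released on the bench, no other item was deliberately moved (not re-measured), and I handed in at about 38 s.

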